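# Weigh out a batch of brass strap loops on the counter scale and tally it

## Robot

A 6-joint arm with a two-finger parallel gripper is mounted at the origin on the work surface. World frame = base frame: x ahead of the robot, y to its left, z up, the work surface at z = 0. Lengths are in m, angles in degrees, forces in N, time in s.
With the tool pointing down it reaches from about 0.35 to 0.875 m from the base axis. Payload 4.2 kg.
Tool frame: the origin (TCP) lies between the finger pads; the fingertips stand 8 mm ahead of it and the grasp point (between the pads) lies 11 mm behind it; x points along the fingers, y is the direction in which the jaws open and shut, and the axes are right-handed (so a half turn about x gives the same grasp; the last joint's range is limited). The gripper opens to 87 mm and grips with 3 to 60 N. Pads are 19 mm wide; open, the fingers measure 117 mm over their backs; the gripper's body (75 mm by 190 mm) begins 51 mm behind the grasp point.
Start: joints at [-55.027, 22.042, 0.453, 0, -68.411, -14.817], TCP at [0.215, -0.587, 0.231] pointing down, gripper open.
Joint ranges: [-179.83, 179.83], [-69.29, 118.12], [-61.27, 80.66], [-181.25, 117.63], [-171.15, -9.14], [-177.46, 177.46]. Speed limits (degrees/s): [159.86, 159.86, 180, 180, 180, 180].

## Interface

Orientations are given as a 3x3 rotation matrix whose columns are the frame's x, y, z axes.
In Python, from station import r gives the robot as it stands. The module is installed in compiled form; this text tells all that it offers.
- The arm moves only by the tool move_arm, never from a script. Its argument "increments" is one flat list of numbers, 7 for each row, row after row: the turn, a rotation vector about the tool's x, y, z in degrees, then the shift along the tool's x, y, z in m, then the finger opening in m, from 0 to 0.087. A call has 1 to 12 rows; each row is the pose to reach, as a shift and turn from the pose commanded when the call began, along the tool's axes at that moment; what a row does not reach only later rows make up. A row lasts 1/12 s, in which the tool goes at most 41.7 mm and 7.16 degrees, less where a joint would pass 70% of its speed; a pose out of reach is approached as far as the arm can. A call with a gripper value outside its range is refused whole. The fingers move at their own pace and stop on an object; the grip force is fixed at half the most. Time passes only in rows, so rows that repeat a pose let the fingers close. It gives the time, the measured TCP pose, the force and the opening at its end, in the units of the state.
- r.sense(): the state, without advancing time (a new reading comes with each control period).
- r.capture(name): name is "side" or "top" or "wrist"; returns the picture (480x640x3 uint8, red, green, blue); there is no depth.
- r.calibration(name): a dict with "fx", "fy", "cx", "cy" (pixels), "rvec" (rotation vector, rad) and "tvec" (3), from world to camera coordinates, as OpenCV has them; the wrist camera has in their place "tool_from_camera" (4x4, takes a point from camera to tool coordinates, whose origin is the TCP and whose axes are the tool frame's). Camera axes: x right, y down, z forward; pixel columns grow to the right and rows downward; lengths in m; the calibration is good to about 2 mm. A picture is of the moment at which its call begins: read the wrist's pose just before it. calibration takes no time and is no camera call.
- r.finish_job(): hands the job in, once; it reports no verdict.
The state is a dict: "time_s": time; "joints": joint angles; "joint_velocities": joint speeds; "effort": joint torques, N m; "tcp_pos": TCP position; "ee_rot": TCP orientation; "wrist_force": force on the tool from outside, world axes, zero at the start; "moment": the same for the moment, N m; "gripper_width": opening from 0.0 (shut) to 1.0 (fully open).
Only numpy, scipy, OpenCV 4.12 (cv2) and the standard library are available. Lean on these libraries where they do the work, as an engineer would, in place of code of your own. Each camera call takes 0.05 s, during which the arm holds its last target.

## Task

Pour the brass strap loops from the small metal tray into the round dish of the counter scale until their weight alone drops the dish onto its stop; none may end up on the bench, do not lean on the scale, and leave the weight on its plate. Stand the tray upright on the bench and let go of it, and only then count the batch: press the tally counter's plunger right down through its click and let it come back up. Leave the mallet and the jar where they are.

Things in the scene. Friction and masses are not known exactly. Their poses are not given: they have to be found in the camera images.
- balance: Two-pan counter scale, grey cast base 105 x 310 x 55 mm, fixed. Origin: centre of its underside, z up, long side along y. Goods dish at its -y end, flat weight plate at its +y end, each 115 mm from the middle; one rises as the other sinks, both level. The dish starts up and drops its full 20 mm when 3 to 5 of the six loops lie in it (the weight's mass varies).
- dish (a joint): Height of the goods dish in m: 0 = up (held by the weight on the other side), 0.020 = down on its hard stop; moves straight down as it grows.
- dish_centre (a point): Centre of the dish's inner floor, on top of it, 116 mm above the bench when up, 96 mm when down; moves with the dish. The dish is a round bare steel pan: flat floor of 62 mm radius, flared wall, rim of 98 mm radius lying 32 mm above this point.
- weight: Dark steel knob weight, 36 mm across, 45 mm high, 140 to 250 g, standing loose in the middle of the weight plate. Origin: centre of its underside.
- plate_centre (a point): Centre of the top of the weight plate (flat disc of 60 mm radius); moves up 20 mm as the dish goes down.
- tray: Narrow metal tray, 160 (its x) x 62 (its y) x 46 mm high, loose, about 160 g, with loops 485 g. Origin: centre of its underside, z up. No end wall at +x: tipped nose-down, loops slide out there from about 30 degrees on, the last by about 65. Side walls flat and parallel, full height from x = -80 to +35 mm, then down to 21 mm. At first +x points roughly at the robot; loops fill it to 25 mm.
- tray_grip (a point): Middle of the tray, 26 mm above its underside: a good point to hold it, fingers on the outsides of the two side walls, closing along the tray's y.
- tray_lip (a point): Middle of the edge of the tray's open end, on top of its floor: x = +80 mm, z = 3 mm from the tray's origin.
- tally: Bench tally counter (steel housing 52 x 74 x 54 mm on a plate 80 x 100 mm screwed to the bench). Origin: centre of its underside, z up.
- plunger (a joint): Travel of the tally's plunger in m: 0 = up, 0.008 = fully down on its stop. Snap action: the force peaks at about 6 N after 1 to 2 mm, then falls away to under 2 N at the stop; it springs back up by itself. The count is taken past 6 mm.
- plunger_top (a point): Middle of the top of the plunger (round steel cap, 28 mm across), 76 mm above the bench when up; it moves straight down.
- mallet: Bystander: wooden mallet, head 52 x 85 mm, handle 170 mm, lying. Origin under the head.
- jar: Bystander: amber jar 72 mm across, 85 mm high. Origin: centre of its underside.
- loop0: One of six alike rectangular brass strap loops, 56 x 44 mm of 7 mm wire, 54 g, at the start lying flat in the tray in two stacks of three. Origin: middle of the loop.
- loop1: One of six alike rectangular brass strap loops, 56 x 44 mm of 7 mm wire, 54 g, at the start lying flat in the tray in two stacks of three. Origin: middle of the loop.
- loop2: One of six alike rectangular brass strap loops, 56 x 44 mm of 7 mm wire, 54 g, at the start lying flat in the tray in two stacks of three. Origin: middle of the loop.
- loop3: One of six alike rectangular brass strap loops, 56 x 44 mm of 7 mm wire, 54 g, at the start lying flat in the tray in two stacks of three. Origin: middle of the loop.
- loop4: One of six alike rectangular brass strap loops, 56 x 44 mm of 7 mm wire, 54 g, at the start lying flat in the tray in two stacks of three. Origin: middle of the loop.
- loop5: One of six alike rectangular brass strap loops, 56 x 44 mm of 7 mm wire, 54 g, at the start lying flat in the tray in two stacks of three. Origin: middle of the loop.

How it is judged:
By the outcome, as a careful person would: the job done as asked, in the order asked, and still so for the second after the job is handed in, with the robot touching nothing.
It also fails if it takes over 54 s, if anything falls off the work surface, if the arm or the gripper's body presses on something with over 40 N, if the wrist force passes 120 N, or if a joint passes its speed limit or range.

## Working session

There is one attempt and no reset: what is moved stays moved. The work goes in short steps, Python scripts to look and compute and a tool call to move; the robot and the scene stay as the last step left them, time stands still between calls to the robot, and variables do not carry over. Pictures are saved under pics/ and viewed, and the job is handed in when it is done.

Besides the shell and the picture viewer there is one more tool, called after ">>>" as name(argument=value, ...), one argument or row to a line, values as JSON. move_arm: Moves the arm, as the interface text tells. Its arguments: {"type":"object","properties":{"increments":{"type":"array","items":{"type":"number"}}},"required":["increments"]}

```bash
mkdir -p pics; ls; python3 - <<'E'
from station import r
import cv2,numpy as np
s=r.sense()
for k,v in s.items(): print(k,np.round(v,4).tolist())
for n in ("side","top","wrist"):
    cv2.imwrite(f"pics/{n}0.png",r.capture(n)[:,:,::-1]); c=r.calibration(n); print(n,{k:np.round(v,4).tolist() for k,v in c.items()})
E
```

```text
pics
time_s 0.0
joints [-55.0281, 22.0906, 0.3793, -0.0293, -68.4125, -14.8155]
joint_velocities [0.0634, 0.0202, -0.028, 0.0038, -0.0919, -0.0778]
effort [0.0006, -39.0666, 18.7401, 4.2196, 0.011, -0.0002]
tcp_pos [0.2152, -0.5862, 0.2295]
ee_rot [[-0.0008, -0.3444, 0.9388], [0.002, 0.9388, 0.3444], [-1.0, 0.0022, -0.0001]]
wrist_force [-0.7361, 0.6378, -0.5755]
moment [0.0158, -0.0088, -0.0004]
gripper_width 0.9959
side {'fx': 610.7264, 'fy': 610.7264, 'cx': 321.1181, 'cy': 239.9391, 'rvec': [0.5593, -2.5942, 1.2732], 'tvec': [0.5522, 0.2334, 1.3203]}
top {'fx': 484.6075, 'fy': 484.6075, 'cx': 321.1529, 'cy': 245.1396, 'rvec': [2.2031, -2.1717, 0.1527], 'tvec': [-0.0234, 0.5997, 0.9614]}
wrist {'fx': 378.0353, 'fy': 378.0353, 'cx': 322.6045, 'cy': 234.3041, 'tool_from_camera': [[0.0005, -0.2859, 0.9583, -0.1532], [1.0, 0.0007, -0.0003, 0.0005], [-0.0006, 0.9583, 0.2859, -0.0783], [0.0, 0.0, 0.0, 1.0]]}
```

View pics/side0.png

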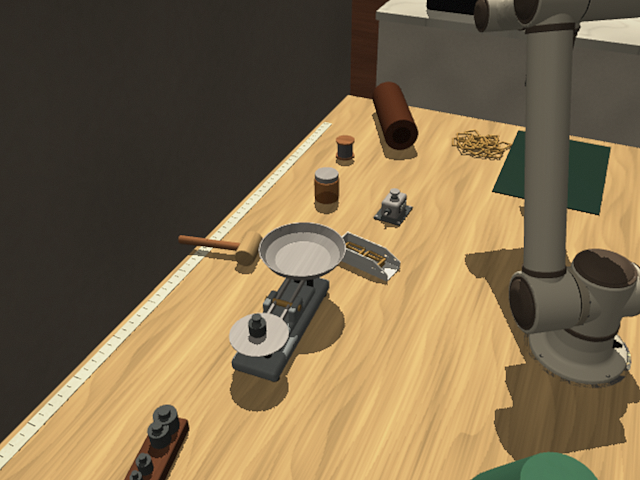

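View pics/top0.png

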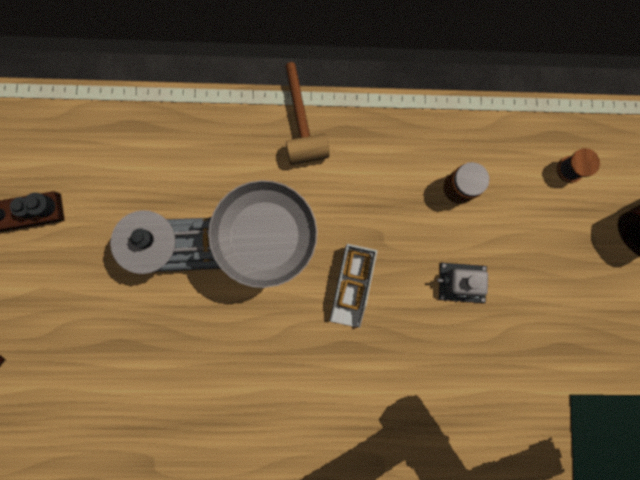

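View pics/wrist0.png

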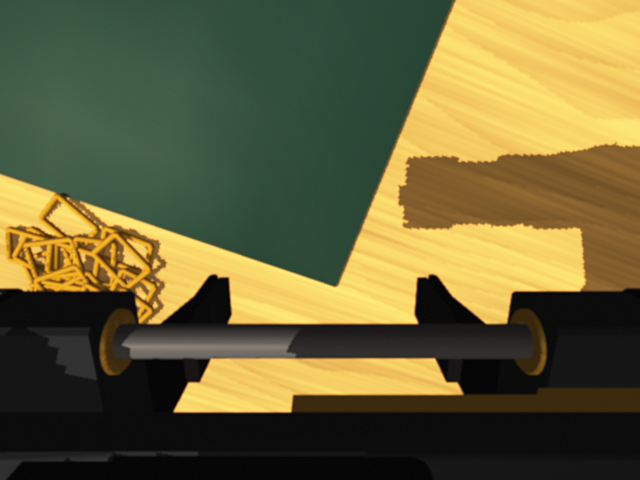

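The top view shows the dish at about (262,234), weight plate (142,241), tray (353,286) with its open end at the bottom, tally (469,284), jar (466,184) and mallet (308,150). I'll enlarge these.

```bash
python3 - <<'E'
import cv2
im=cv2.imread("pics/top0.png")
cv2.imwrite("pics/t_tray.png",cv2.resize(im[235:335,310:400],None,fx=6,fy=6,interpolation=cv2.INTER_CUBIC))
cv2.imwrite("pics/t_scale.png",cv2.resize(im[170:300,100:330],None,fx=3.4,fy=3.4,interpolation=cv2.INTER_CUBIC))
cv2.imwrite("pics/t_tally.png",cv2.resize(im[150:310,420:520],None,fx=3.7,fy=3.7,interpolation=cv2.INTER_CUBIC))
E
```

```text
(no output)
```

View pics/t_tray.png

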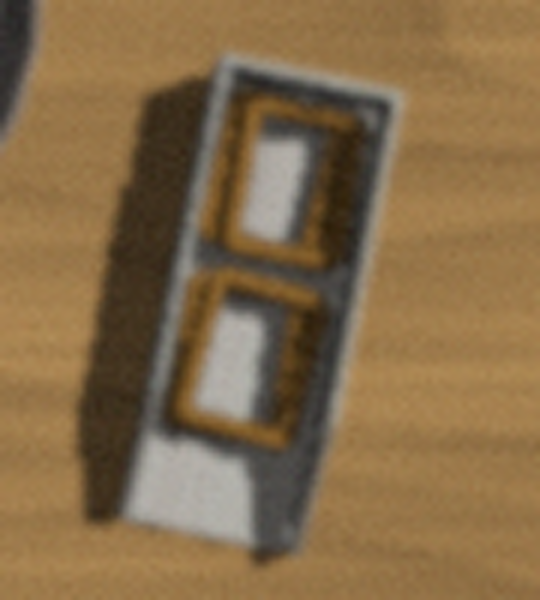

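View pics/t_scale.png

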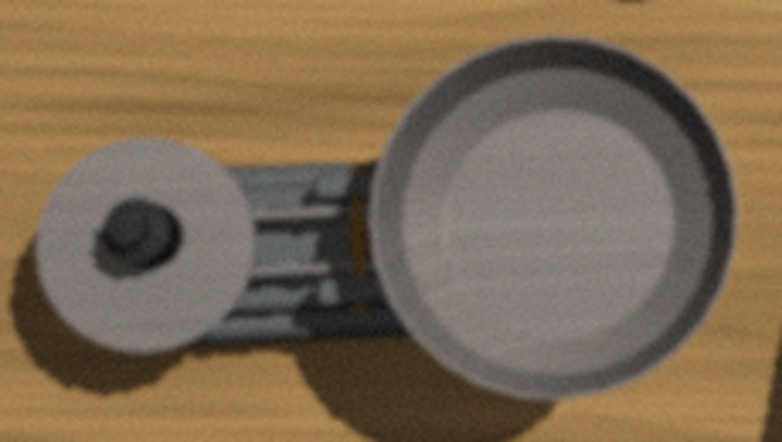

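View pics/t_tally.png

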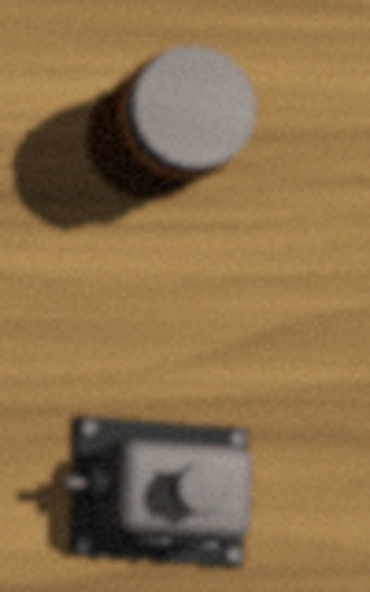

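```bash
cat > h.py <<'E'
from station import r
import cv2,numpy as np
def cam(n):
    c=r.calibration(n); K=np.array([[c["fx"],0,c["cx"]],[0,c["fy"],c["cy"]],[0,0,1]])
    if n=="wrist":
        s=r.sense(); T=np.eye(4);T[:3,:3]=s["ee_rot"];T[:3,3]=s["tcp_pos"]; T=T@np.array(c["tool_from_camera"]); W=np.linalg.inv(T); return K,W[:3,:3],W[:3,3]
    return K,cv2.Rodrigues(np.array(c["rvec"],float))[0],np.array(c["tvec"],float)
def ray(n,uv,z,C=None):
    K,R,t=C or cam(n); o=-R.T@t; d=R.T@np.linalg.inv(K)@np.array([uv[0],uv[1],1.]); return o+d*(z-o[2])/d[2]
def proj(n,p,C=None):
    K,R,t=C or cam(n); q=K@(R@np.array(p,float)+t); return q[:2]/q[2]
E
python3 - <<'E'
from h import *
def cr(o,s,p): return [(p[0]+.5)/s-.5+o[0],(p[1]+.5)/s-.5+o[1]]
C=cam("top"); print("campos",-C[1].T@C[2])
for nm,p,z in [("RL",(225,57),.046),("RR",(402,95),.046),("FL",(125,520),.021),("FR",(297,552),.021),("FLb",(125,520),.003),("FRb",(297,552),.003)]:
    print(nm,ray("top",cr((310,235),6,p),z).round(4))
for nm,p,z in [("dish",(553,218),.148),("plate",(146,245),.12),("weightknob",(143,232),.16)]:
    print(nm,ray("top",cr((100,170),3.4,p),z).round(4))
for p in [(75,418),(247,430),(242,565),(70,553)]: print("tally",ray("top",cr((420,150),3.7,p),.004).round(4))
print("plung",ray("top",cr((420,150),3.7,(218,495)),.076).round(4))
print("jar",ray("top",cr((420,150),3.7,(193,107)),.085).round(4))
print("mallet",ray("top",(308,150),.05).round(4), ray("top",(292,64),.03))
im=cv2.imread("pics/side0.png")
cv2.imwrite("pics/s_sc.png",cv2.resize(im[170:400,170:430],None,fx=3,fy=2.6,interpolation=cv2.INTER_CUBIC))
cv2.imwrite("pics/s_tally.png",cv2.resize(im[180:240,360:430],None,fx=9,fy=9,interpolation=cv2.INTER_CUBIC))
E
```

```text
campos [0.49956961 0.02256294 1.01708814]
RL [ 0.6014 -0.0666  0.046 ]
RR [ 0.5895 -0.1265  0.046 ]
FL [ 0.4455 -0.0359  0.021 ]
FR [ 0.4353 -0.0946  0.021 ]
FLb [ 0.4445 -0.037   0.003 ]
FRb [ 0.4341 -0.0967  0.003 ]
dish [0.6069 0.0959 0.148 ]
plate [0.5918 0.3169 0.12  ]
weightknob [0.5945 0.3056 0.16  ]
tally [ 0.5696 -0.2676  0.004 ]
tally [ 0.5642 -0.3672  0.004 ]
tally [ 0.4873 -0.3626  0.004 ]
tally [ 0.4929 -0.2638  0.004 ]
plung [ 0.5249 -0.3231  0.076 ]
jar [ 0.7323 -0.3105  0.085 ]
mallet [0.7932 0.0153 0.05  ] [0.98572792 0.05197101 0.03      ]
```

View pics/s_tally.png

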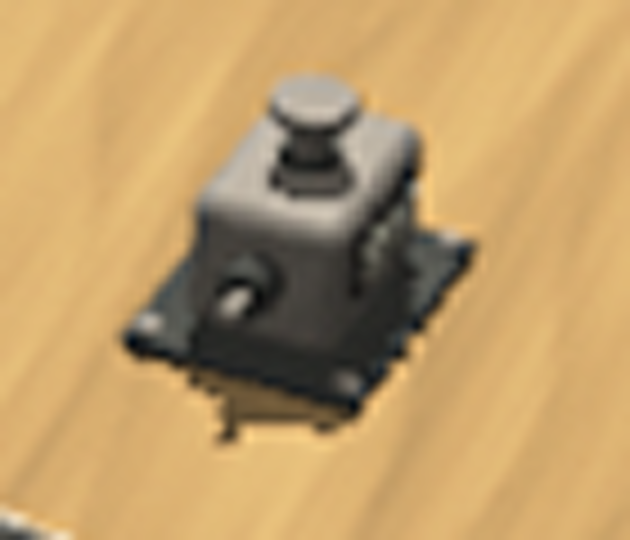

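View pics/s_sc.png

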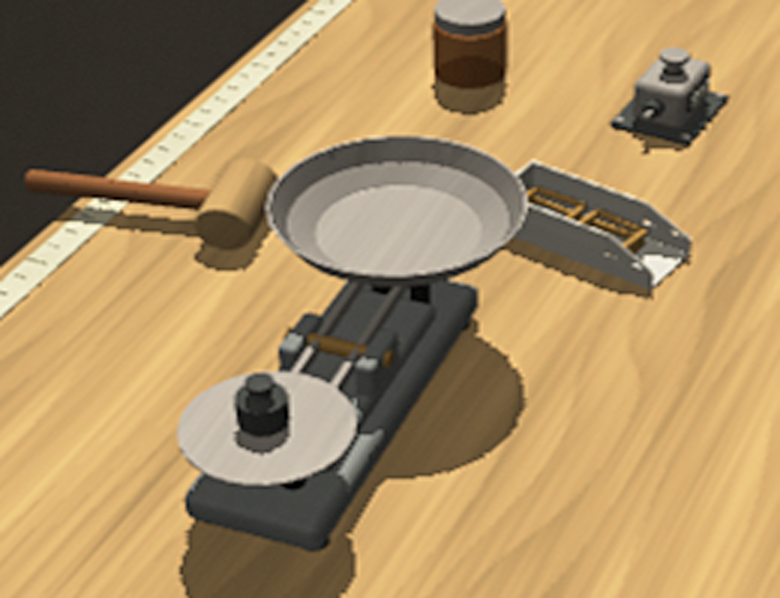

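```bash
python3 - <<'E'
from h import *
print("plung side",ray("side",(360+315.5/9-.5,180+103.5/9-.5),.076).round(4))
d=np.array([.6069,.0959,.148]); th=np.linspace(0,2*np.pi,400)
for z in (.148,.128):
  q=np.array([proj("side",[d[0]+.098*np.cos(t),d[1]+.098*np.sin(t),z]) for t in th])
  print(z,(q[:,0].min()-170)*3,(q[:,0].max()-170)*3,(q[:,1].min()-170)*2.6,(q[:,1].max()-170)*2.6)
# tray corners in side: (683,240) front-right? 
for p,z in [((690,240),.021),((652,292),.0),((537,163),.046)]: print(ray("side",(170+(p[0]+.5)/3-.5,170+(p[1]+.5)/2.6-.5),z).round(4))
E
```

```text
plung side [ 0.53   -0.3176  0.076 ]
0.148 266.54056961461714 529.9856656781524 138.15874084718686 280.3082484595017
0.128 268.4886086463292 529.5930884059148 155.81887712363826 298.7444215901544
[ 0.4362 -0.0972  0.021 ]
[ 0.4466 -0.0364  0.    ]
[ 0.5875 -0.1286  0.046 ]
```

```bash
cat >> h.py <<'E'
from scipy.spatial.transform import Rotation as Ro
TX=np.array([-.981,.193,0]);TX/=np.linalg.norm(TX);TY=np.cross([0,0,1],TX);Z=np.array([0,0,1.])
def Rt(phi,tx=TX):  # fingers pointing phi deg forward (-trayx) from down
    tx=np.array(tx,float);ty=np.cross(Z,tx);p=np.radians(phi)
    x=-np.sin(p)*tx-np.cos(p)*Z; return np.stack([x,ty,np.cross(x,ty)],1)
def inc(pos,R,s=None):
    s=s or r.sense(); R0=np.array(s["ee_rot"]); 
    rv=Ro.from_matrix(R0.T@R).as_rotvec(degrees=True); sh=R0.T@(np.array(pos)-s["tcp_pos"])
    print("inc rot",rv.round(2),"shift",sh.round(4)); return rv,sh
def st():
    s=r.sense(); print("t",round(s["time_s"],2),"q",np.round(s["joints"],1),"p",np.round(s["tcp_pos"],4),"F",np.round(s["wrist_force"],1),"g",round(s["gripper_width"]*87,1)); return s
GRIP=np.array([.518,-.081,.026])+.015*TX
E
python3 - <<'E'
from h import *
print(GRIP)
R=Rt(10); p=GRIP+.011*R[:,0]-.14*R[:,0]; print(p); inc(p,R)
E
```

```text
[ 0.50328213 -0.07810444  0.026     ]
[ 0.48130284 -0.07378027  0.1530402 ]
inc rot [-148.24    3.75  -13.01] shift [0.0773 0.3894 0.4264]
```

>>> move_arm(
  increments=[-70,0,0,0,0.2,0.22,0.087,-70,0,0,0,0.2,0.22,0.087,-70,0,0,0,0.2,0.22,0.087,-70,0,0,0,0.2,0.22,0.087,-70,0,0,0,0.2,0.22,0.087,-70,0,0,0,0.2,0.22,0.087,-70,0,0,0,0.2,0.22,0.087,-70,0,0,0,0.2,0.22,0.087,-70,0,0,0,0.2,0.22,0.087,-70,0,0,0,0.2,0.22,0.087,-70,0,0,0,0.2,0.22,0.087,-70,0,0,0,0.2,0.22,0.087],
)

```text
time_s: 1.15
tcp_pos: [0.3529, -0.323, 0.2304]
ee_rot: [[-0.0, -1.0, -0.0], [0.0, -0.0, 1.0], [-1.0, 0.0, 0.0]]
wrist_force: [-0.4, 0.1, -0.6]
gripper_width: 1.0
```

```bash
python3 - <<'E'
from h import *
st(); R=Rt(10); p=GRIP+.011*R[:,0]-.14*R[:,0]; inc(p,R)
R=Rt(10); inc(p,R@np.diag([1,-1,-1]))
E
```

```text
t 1.15 q [-23.    7.7 -19.4  -0.  -63.   23. ] p [ 0.3529 -0.323   0.2304] F [-0.4  0.1 -0.6] g 87.0
inc rot [-78.64   8.39  -6.89] shift [ 0.0774 -0.1285  0.2491]
inc rot [100.86  -7.26  -8.85] shift [ 0.0774 -0.1285  0.2491]
```

>>> move_arm(
  increments=[-78.6,8.4,-6.9,0.077,-0.1285,0.249,0.087,-78.6,8.4,-6.9,0.077,-0.1285,0.249,0.087,-78.6,8.4,-6.9,0.077,-0.1285,0.249,0.087,-78.6,8.4,-6.9,0.077,-0.1285,0.249,0.087,-78.6,8.4,-6.9,0.077,-0.1285,0.249,0.087,-78.6,8.4,-6.9,0.077,-0.1285,0.249,0.087,-78.6,8.4,-6.9,0.077,-0.1285,0.249,0.087,-78.6,8.4,-6.9,0.077,-0.1285,0.249,0.087,-78.6,8.4,-6.9,0.077,-0.1285,0.249,0.087,-78.6,8.4,-6.9,0.077,-0.1285,0.249,0.087,-78.6,8.4,-6.9,0.077,-0.1285,0.249,0.087,-78.6,8.4,-6.9,0.077,-0.1285,0.249,0.087],
)

```text
time_s: 2.15
tcp_pos: [0.4801, -0.0741, 0.1533]
ee_rot: [[0.17, -0.192, -0.967], [-0.033, -0.981, 0.189], [-0.985, 0.0, -0.174]]
wrist_force: [-0.7, 0.6, -0.3]
gripper_width: 0.998
```

```bash
python3 - <<'E'
from h import *
st(); R=Rt(10); p=GRIP+.011*R[:,0]; inc(p,R)
C=cam("wrist")
im=r.capture("wrist")[:,:,::-1].copy(); cv2.imwrite("pics/w1.png",im)
# predicted tray corners
for x,y,z in [(-80,31,46),(-80,-31,46),(35,31,46),(35,-31,46),(80,31,3),(80,-31,3)]:
    q=np.array([.518,-.081,0])+TX*x/1e3+TY*y/1e3+Z*z/1e3; print((x,y,z),proj("wrist",q,C).round(1))
E
```

```text
t 2.15 q [ 13.    8.3 -34.4   6.5 -38.4  61.2] p [ 0.4801 -0.0741  0.1533] F [-0.7  0.6 -0.3] g 86.8
inc rot [ 0.08 -0.    0.01] shift [ 0.1404 -0.0005 -0.001 ]
(-80, 31, 46) [367.4  92.2]
(-80, -31, 46) [278.  92.]
(35, 31, 46) [364.9 255.8]
(35, -31, 46) [279.8 255.6]
(80, 31, 3) [358.5 299.1]
(80, -31, 3) [286. 299.]
```

View pics/w1.png

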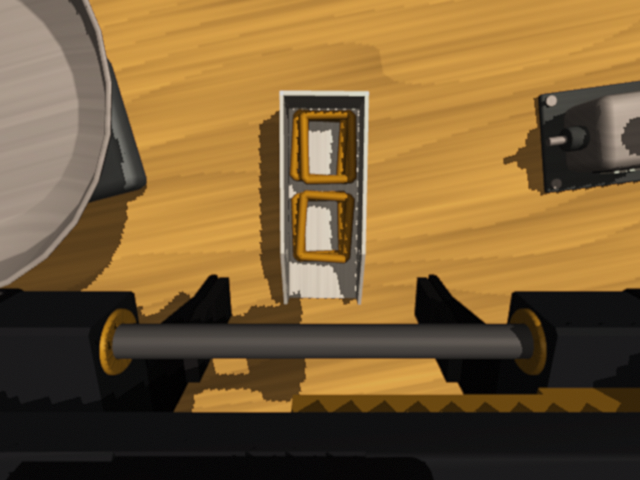

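The wrist view agrees with my tray pose to about 1 mm: rear corners at (281,92) and (369,92), against predicted 278 and 367. I'll descend along the fingers.

>>> move_arm(
  increments=[0,0,0,0.035,0,-0.001,0.087,0,0,0,0.07,0,-0.001,0.087,0,0,0,0.1,0,-0.001,0.087,0,0,0,0.12,0.0005,-0.001,0.087,0,0,0,0.13,0.0005,-0.001,0.087,0,0,0,0.139,0.0005,-0.001,0.087,0,0,0,0.139,0.0005,-0.001,0.087,0,0,0,0.139,0.0005,-0.001,0.087],
)

```text
time_s: 2.87
tcp_pos: [0.5054, -0.0795, 0.0164]
ee_rot: [[0.17, -0.194, -0.966], [-0.034, -0.981, 0.191], [-0.985, 0.0, -0.173]]
wrist_force: [-0.7, -0.6, -0.3]
gripper_width: 1.002
```

```bash
python3 - <<'E'
from h import *
st(); R=Rt(10); p=GRIP+.011*R[:,0]; inc(p,R)
im=r.capture("side")[:,:,::-1].copy(); cv2.imwrite("pics/s2.png",cv2.resize(im[130:350,210:480],None,fx=2.7,fy=2.7))
E
```

```text
t 2.87 q [ 11.   23.4 -42.4  14.3 -15.4  54.3] p [ 0.5054 -0.0795  0.0164] F [-0.7 -0.6 -0.3] g 87.2
inc rot [-0.07  0.04 -0.03] shift [ 0.0012 -0.0009  0.0006]
```

View pics/s2.png

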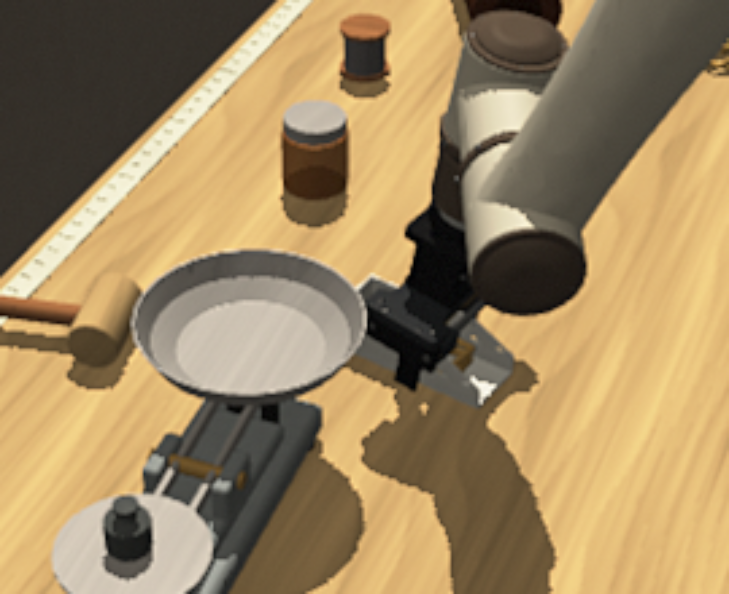

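```bash
cat > kin.py <<'E'
import numpy as np
from scipy.spatial.transform import Rotation as Ro
from scipy.optimize import least_squares
def e(ax,a): return Ro.from_euler(ax,a,degrees=True).as_matrix()
R0=np.array([[1,0,0],[0,0,1],[0,-1,0.]])
def frames(q,s4):
    A=e('z',q[0]);B=A@e('y',q[1]);C=B@e('y',-q[2]);D=C@e('x',s4*q[3]);E=D@e('y',-q[4]);F=E@e('x',-q[5])@R0
    return A,B,C,D,E,F
E
python3 - <<'E'
from kin import *
from h import r
s=r.sense()
P=[([-55.0281,22.0906,.3793,-.0293,-68.4125,-14.8155],[.2152,-.5862,.2295]),([-23,7.7,-19.4,0,-63,23],[.3529,-.323,.2304]),([13,8.3,-34.4,6.5,-38.4,61.2],[.4801,-.0741,.1533]),(s["joints"],s["tcp_pos"])]
Rm=[None,None,np.array([[.17,-.192,-.967],[-.033,-.981,.189],[-.985,0,-.174]]),np.array(s["ee_rot"])]
for s4 in(1,-1):
    for (q,p),R in zip(P,Rm):
        if R is not None: print(s4,np.abs(frames(q,s4)[5]-R).max())
E
```

```text
1 0.16737975752141898
1 0.4301570211282129
-1 0.0015912341029855614
-1 4.440892098500626e-16
```

```bash
python3 - <<'E'
from kin import *
from h import r
s=r.sense()
P=[([-55.0281,22.0906,.3793,-.0293,-68.4125,-14.8155],[.2152,-.5862,.2295]),([-23,7.7,-19.4,0,-63,23],[.3529,-.323,.2304]),([13,8.3,-34.4,6.5,-38.4,61.2],[.4801,-.0741,.1533]),(s["joints"],s["tcp_pos"])]
M=[];b=[]
for q,p in P:
    A,B,C,D,E,F=frames(q,-1)
    M.append(np.column_stack([A[:,0],A[:,1],A[:,2],B[:,2],C[:,0],C[:,2],D[:,1],F[:,0]])); b.append(p)
M=np.vstack(M);b=np.hstack(b)
for cols in ([0,1,2,3,4,5,7],[1,2,3,4,7],[1,2,3,4,5,7],[0,2,3,4,6,7],[1,2,3,4,6,7]):
    x,res,rk,sv=np.linalg.lstsq(M[:,cols],b,rcond=None); print(cols,x.round(4),rk,sv.round(3)[-2:],np.abs(M[:,cols]@x-b).max().round(4))
E
```

```text
[0, 1, 2, 3, 4, 5, 7] [ 0.0387 -0.1589  0.095   0.5737  0.3677  0.021   0.2817] 7 [0.193 0.062] 0.0028
[1, 2, 3, 4, 7] [-0.1547  0.2098  0.6207  0.4055  0.404 ] 5 [0.331 0.106] 0.0074
[1, 2, 3, 4, 5, 7] [-0.1557  0.1776  0.6154  0.4013  0.0109  0.3772] 6 [0.249 0.074] 0.0072
[0, 2, 3, 4, 6, 7] [-3.000e-04  1.637e-01  5.644e-01  4.225e-01 -1.597e-01  3.005e-01] 6 [0.2   0.092] 0.0004
[1, 2, 3, 4, 6, 7] [-0.0019  0.1638  0.5648  0.422  -0.1578  0.3011] 6 [0.113 0.063] 0.0004
```

```bash
cat >> kin.py <<'E'
K=dict(d=.1637,a=.5644,b=.4225,w=-.1597,t=.3005)
LO=np.array([-179.83,-69.29,-61.27,-181.25,-171.15,-177.46]);HI=np.array([179.83,118.12,80.66,117.63,-9.14,177.46])
def fk(q,pts=False):
    A,B,C,D,E,F=frames(q,-1); s=K['d']*A[:,2]; el=s+K['a']*B[:,2]; w=el+K['b']*C[:,0]; w2=w+K['w']*D[:,1]; p=w2+K['t']*F[:,0]
    return (p,F,el,w,w2) if pts else (p,F)
def ik(p,R,q0,tol=1e-3):
    def f(q):
        P,F=fk(q); return np.r_[(P-p)*5,Ro.from_matrix(F.T@R).as_rotvec()]
    q0=np.clip(q0,LO+.01,HI-.01)
    s=least_squares(f,q0,bounds=(LO,HI),xtol=1e-10,ftol=1e-10); return s.x,np.abs(s.fun).max()
def trayR(psi,th):
    n=np.array([np.cos(np.radians(psi)),np.sin(np.radians(psi)),0]); ty=np.cross([0,0,1],n); t=np.radians(th)
    x=np.cos(t)*n-np.sin(t)*np.array([0,0,1]); return np.stack([x,ty,np.cross(x,ty)],1)
def Rg(phi,flip=False):
    t=np.radians(phi); x=np.array([-np.sin(t),0,-np.cos(t)]);y=np.array([0,1.,0])
    if flip:y=-y
    return np.stack([x,y,np.cross(x,y)],1)
def tool(psi,th,lip,phi,gx=.015,flip=False):
    T=trayR(psi,th); R=T@Rg(phi,flip); g=np.array(lip)+T@np.array([gx-.08,0,.023]); return g+.011*R[:,0],R
E
cat > scan.py <<'E'
from kin import *
rng=np.random.default_rng(0)
dc=np.array([.607,.096,.116])
for phi in (10,):
 for flip in (False,True):
  for psi in range(0,360,30):
    n=np.array([np.cos(np.radians(psi)),np.sin(np.radians(psi)),0])
    out=[]
    for th in (0,30,70):
        p,R=tool(psi,th,dc-.025*n+[0,0,.05],phi,flip=flip); sol=[]
        for k in range(25):
            q,e_=ik(p,R,LO+rng.random(6)*(HI-LO))
            if e_<1e-3 and not any(np.abs(q-z).max()<2 for z in sol): sol.append(q)
        out.append(sol)
    print(phi,flip,psi,[len(o) for o in out],[q.round(0).astype(int).tolist() for q in out[2]],flush=True)
E
time timeout 500 python3 scan.py
```

```text
10 False 0 [1, 1, 1] [[15, 57, 43, -33, -152, -122]]
10 False 30 [1, 1, 1] [[26, 56, 27, 7, -140, -84]]
10 False 60 [1, 1, 1] [[33, 50, 6, 31, -120, -68]]
10 False 90 [1, 1, 1] [[39, 42, -18, 51, -99, -66]]
10 False 120 [1, 1, 1] [[36, 32, -41, 81, -82, -73]]
10 False 150 [1, 1, 0] []
10 False 180 [1, 0, 1] [[-10, 21, -48, -168, -59, -94]]
10 False 210 [1, 1, 1] [[-16, 20, -27, -118, -54, -127]]
10 False 240 [1, 1, 1] [[-15, 27, -10, -91, -72, -144]]
10 False 270 [1, 1, 1] [[-11, 36, 7, -76, -95, -150]]
10 False 300 [1, 1, 1] [[-5, 45, 25, -66, -118, -151]]
10 False 330 [1, 1, 1] [[4, 52, 39, -57, -140, -146]]
10 True 0 [1, 1, 1] [[15, 57, 43, -33, -152, 58]]
10 True 30 [1, 1, 1] [[26, 56, 27, 7, -140, 96]]
10 True 60 [1, 1, 1] [[33, 50, 6, 31, -120, 112]]
10 True 90 [1, 1, 1] [[39, 42, -18, 51, -99, 114]]
10 True 120 [1, 1, 1] [[36, 32, -41, 81, -82, 107]]
10 True 150 [1, 1, 0] []
10 True 180 [1, 0, 1] [[-10, 21, -48, -168, -59, 86]]
10 True 210 [1, 1, 1] [[-16, 20, -27, -118, -54, 53]]
10 True 240 [1, 1, 1] [[-15, 27, -10, -91, -72, 36]]
10 True 270 [1, 1, 1] [[-11, 36, 7, -76, -95, 30]]
10 True 300 [1, 1, 1] [[-5, 45, 25, -66, -118, 29]]
10 True 330 [1, 1, 1] [[4, 52, 39, -57, -140, 34]]
real	1m48.795s
user	1m49.246s
sys	0m0.102s
```

```bash
cat > path.py <<'E'
from kin import *
from h import r
dc=np.array([.607,.096,.116]);phi=5
q=np.array(r.sense()["joints"]); 
TC=np.array([.518,-.082,0])
def lipof(psi): 
    n=np.array([np.cos(np.radians(psi)),np.sin(np.radians(psi)),0]); return n
def grasp(dz):
    n=lipof(168.9); return tool(168.9,0,TC+.08*n+[0,0,.003+dz],phi,flip=True)
q6=q.copy(); q6[5]-=180
p,R=grasp(.0); q,e_=ik(p,R,q6); print("grasp",q.round(1),e_)
for dz in (.05,.12,.2): p,R=grasp(dz); q,e_=ik(p,R,q); print("lift",dz,q.round(1),round(e_,4))
psi=240; n=lipof(psi); lip=dc-.025*n+[0,0,.06]
lip0=TC+.08*lipof(168.9)+[0,0,.203]
up=lip+[0,0,.04]
for k in np.linspace(.1,1,10):
    p,R=tool(168.9+k*(psi-168.9),0,lip0+k*(up-lip0),phi,flip=True); q,e_=ik(p,R,q); print("carry",q.round(1),round(e_,4),p.round(3))
for th in range(0,81,10):
    p,R=tool(psi,th,lip,phi,flip=True); q,e_=ik(p,R,q); x=fk(q,True); print("tilt",th,q.round(1),round(e_,4),p.round(3),"el",x[2].round(2),"w",x[3].round(2),x[4].round(2))
E
python3 path.py
```

```text
grasp [  10.4   24.9  -35.4    4.3  -25.1 -115.3] 4.35652772538252e-10
lift 0.05 [  10.4   20.   -32.6    3.4  -32.8 -114.3] 0.0
lift 0.12 [  10.4   14.1  -27.8    2.7  -43.5 -113.4] 0.0
lift 0.2 [  10.4    9.   -21.1    2.2  -55.2 -112.7] 0.0
carry [  12.8   10.5  -18.8    1.7  -55.9 -107.7] 0.0 [ 0.523 -0.053  0.216]
carry [  15.    12.   -16.5    1.2  -56.6 -102.5] 0.0 [ 0.541 -0.026  0.218]
carry [ 17.   13.6 -14.    0.7 -57.4 -97.1] 0.0 [0.558 0.    0.219]
carry [ 18.9  15.2 -11.4   0.2 -58.4 -91.6] 0.0 [0.574 0.027 0.22 ]
carry [ 20.6  16.8  -8.7  -0.4 -59.5 -86. ] 0.0 [0.59  0.053 0.222]
carry [ 22.2  18.5  -5.9  -0.9 -60.7 -80.2] 0.0 [0.604 0.078 0.223]
carry [ 23.7  20.2  -3.   -1.5 -62.  -74.4] 0.0 [0.617 0.104 0.224]
carry [ 25.   21.9  -0.   -2.  -63.4 -68.4] 0.0 [0.629 0.128 0.225]
carry [ 26.3  23.6   3.   -2.5 -65.  -62.4] 0.0 [0.641 0.152 0.227]
carry [ 27.4  25.3   6.1  -2.9 -66.6 -56.4] 0.0 [0.652 0.175 0.228]
tilt 0 [ 27.4  26.9   2.9  -3.1 -61.8 -56.1] 0.0 [0.652 0.175 0.188] el [0.23 0.12 0.67] w [0.57 0.3  0.5 ] [0.64 0.15 0.49]
tilt 10 [ 24.4  23.3   0.3 -10.6 
[... 307 characters left out ...]
] w [0.55 0.15 0.55] [0.56 0.01 0.47]
tilt 40 [  8.4  17.7  -3.2 -47.7 -48.5 -12.2] 0.0 [0.641 0.155 0.228] el [0.17 0.03 0.7 ] w [0.56 0.08 0.55] [ 0.53 -0.03  0.44]
tilt 50 [  0.8  18.2  -4.4 -62.4 -52.6   3.2] 0.0 [0.636 0.146 0.234] el [0.18 0.   0.7 ] w [0.57 0.01 0.54] [ 0.51 -0.07  0.41]
tilt 60 [ -6.7  20.1  -6.5 -75.4 -59.3  17.4] 0.0 [0.631 0.137 0.239] el [ 0.19 -0.02  0.69] w [ 0.57 -0.07  0.5 ] [ 0.49 -0.1   0.37]
tilt 70 [-13.1  23.5  -9.  -85.8 -68.   29.5] 0.0 [0.625 0.127 0.242] el [ 0.22 -0.05  0.68] w [ 0.57 -0.13  0.45] [ 0.48 -0.12  0.32]
tilt 80 [-18.   28.2 -11.4 -93.8 -77.6  39.5] 0.0 [0.619 0.117 0.243] el [ 0.25 -0.08  0.66] w [ 0.56 -0.18  0.39] [ 0.47 -0.14  0.27]
```

The lateral offset turned out to be in the wrist. My fitted kinematics match the data to 0.4 mm, and they show this grasp can't pour toward the robot. I'll regrasp with the hand half-turned, which leaves a smooth path to pour sideways at tray yaw 240°. Backing out first.

>>> move_arm(
  increments=[0,0,0,-0.035,0,0,0.087,0,0,0,-0.07,0,0,0.087,0,0,0,-0.1,0,0,0.087,60,0,0,-0.14,0,0,0.087,60,0,0,-0.14,0,0,0.087,60,0,0,-0.14,0,0,0.087,60,0,0,-0.14,0,0,0.087,60,0,0,-0.14,0,0,0.087,60,0,0,-0.14,0,0,0.087,60,0,0,-0.14,0,0,0.087,60,0,0,-0.14,0,0,0.087,60,0,0,-0.14,0,0,0.087],
)

```text
time_s: 3.92
tcp_pos: [0.4816, -0.0743, 0.156]
ee_rot: [[0.173, -0.934, -0.311], [-0.033, -0.321, 0.946], [-0.984, -0.154, -0.086]]
wrist_force: [-0.1, 0.4, -0.3]
gripper_width: 0.999
```

```bash
cat > t.py <<'E'
from kin import *
from h import st,inc,r
TC=np.array([.518,-.082,0]); PSI0=168.9
def nn(psi): return np.array([np.cos(np.radians(psi)),np.sin(np.radians(psi)),0])
def grasp(dz,phi=5): return tool(PSI0,0,TC+.08*nn(PSI0)+[0,0,.003+dz],phi,flip=True)
E
python3 - <<'E'
from t import *
st(); p,R=grasp(.12); inc(p,R)
E
```

```text
t 3.92 q [ 12.9   8.2 -34.    6.5 -38.7   1. ] p [ 0.4816 -0.0743  0.156 ] F [-0.1  0.4 -0.3] g 86.9
inc rot [119.58   3.21   5.33] shift [ 0.0247 -0.0163 -0.0099]
```

>>> move_arm(
  increments=[119.6,3.2,5.3,0.0247,-0.0163,-0.01,0.087,119.6,3.2,5.3,0.0247,-0.0163,-0.01,0.087,119.6,3.2,5.3,0.0247,-0.0163,-0.01,0.087,119.6,3.2,5.3,0.0247,-0.0163,-0.01,0.087,119.6,3.2,5.3,0.0247,-0.0163,-0.01,0.087,119.6,3.2,5.3,0.0247,-0.0163,-0.01,0.087,119.6,3.2,5.3,0.0247,-0.0163,-0.01,0.087,119.6,3.2,5.3,0.0247,-0.0163,-0.01,0.087,119.6,3.2,5.3,0.0247,-0.0163,-0.01,0.087,119.6,3.2,5.3,0.0247,-0.0163,-0.01,0.087,119.6,3.2,5.3,0.0247,-0.0163,-0.01,0.087,119.6,3.2,5.3,0.0247,-0.0163,-0.01,0.087],
)

```text
time_s: 4.92
tcp_pos: [0.5044, -0.0792, 0.135]
ee_rot: [[0.104, -0.379, 0.919], [-0.041, 0.922, 0.385], [-0.994, -0.078, 0.08]]
wrist_force: [0.4, 0.2, 0.3]
gripper_width: 1.004
```

```bash
python3 - <<'E'
from t import *
st(); p,R=grasp(.12); inc(p,R)
E
```

```text
t 4.92 q [ 11.4  13.6 -29.5   5.3 -41.6 -82.6] p [ 0.5044 -0.0792  0.135 ] F [0.4 0.2 0.3] g 87.3
inc rot [33.69  0.91  1.53] shift [-0.     -0.0001 -0.0002]
```

>>> move_arm(
  increments=[33.7,0.9,1.5,0,0,0,0.087,33.7,0.9,1.5,0,0,0,0.087,33.7,0.9,1.5,0,0,0,0.087,33.7,0.9,1.5,0,0,0,0.087,33.7,0.9,1.5,0,0,0,0.087,33.7,0.9,1.5,0,0,0,0.087],
)

```text
time_s: 5.42
tcp_pos: [0.5045, -0.0793, 0.135]
ee_rot: [[0.086, 0.188, 0.978], [-0.017, 0.982, -0.187], [-0.996, -0.001, 0.088]]
wrist_force: [-0.5, 0.1, -0.1]
gripper_width: 0.998
```

```bash
python3 - <<'E'
from t import *
from h import *
st(); p,R=grasp(.0); inc(p,R)
C=cam("wrist")
im=r.capture("wrist")[:,:,::-1].copy(); cv2.imwrite("pics/w3.png",im)
for x,y,z in [(-80,31,46),(-80,-31,46),(35,31,46),(35,-31,46),(80,31,3),(80,-31,3)]:
    q=np.array([.518,-.081,0])+TX*x/1e3+TY*y/1e3+Z*z/1e3; print((x,y,z),proj("wrist",q,C).round(1))
E
```

```text
t 5.42 q [  10.4   14.2  -27.7    2.7  -43.5 -113.2] p [ 0.5045 -0.0793  0.135 ] F [-0.5  0.1 -0.1] g 86.9
inc rot [0.26 0.03 0.03] shift [ 0.1194  0.     -0.0108]
(-80, 31, 46) [281.7 347.1]
(-80, -31, 46) [363.5 347.5]
(35, 31, 46) [275.6 201.2]
(35, -31, 46) [371.6 201.7]
(80, 31, 3) [280.1 122.5]
(80, -31, 3) [367.7 123. ]
```

View pics/w3.png

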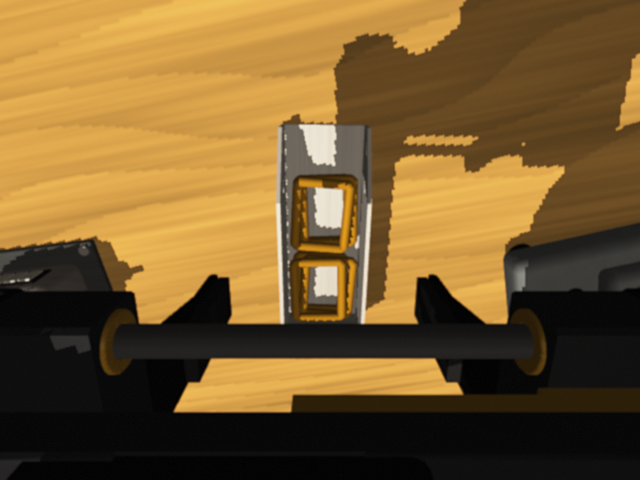

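The tray is centred between the jaws. I'll descend and close.

>>> move_arm(
  increments=[0,0,0,0.035,0,-0.003,0.087,0,0,0,0.07,0,-0.006,0.087,0,0,0,0.095,0,-0.0086,0.087,0,0,0,0.11,0,-0.01,0.087,0,0,0,0.119,0,-0.0108,0.087,0,0,0,0.119,0,-0.0108,0.087,0,0,0,0.119,0,-0.0108,0.05,0,0,0,0.119,0,-0.0108,0.05,0,0,0,0.119,0,-0.0108,0.05,0,0,0,0.119,0,-0.0108,0.05,0,0,0,0.119,0,-0.0108,0.05,0,0,0,0.119,0,-0.0108,0.05],
)

```text
time_s: 6.47
tcp_pos: [0.5041, -0.0793, 0.0152]
ee_rot: [[0.086, 0.185, 0.979], [-0.018, 0.983, -0.184], [-0.996, -0.002, 0.088]]
wrist_force: [-1.7, 1.6, 5.3]
gripper_width: 0.712
```

>>> move_arm(
  increments=[0,0,0,0,0,0,0.05,0,0,0,0,0,0,0.05,0,0,0,0,0,0,0.05,0,0,0,0,0,0,0.05],
)

```text
time_s: 6.8
tcp_pos: [0.5041, -0.0793, 0.0152]
ee_rot: [[0.086, 0.185, 0.979], [-0.018, 0.983, -0.184], [-0.996, -0.002, 0.087]]
wrist_force: [-1.9, 1.5, 5.5]
gripper_width: 0.71
```

```bash
python3 - <<'E'
from t import *
st(); p,R=grasp(.2); inc(p,R)
E
```

```text
t 6.8 q [  10.4   24.9  -35.5    4.5  -25.1 -115.1] p [ 0.5041 -0.0793  0.0152] F [-1.9  1.5  5.5] g 61.7
inc rot [0.44 0.02 0.06] shift [-0.1991 -0.0003  0.0176]
```

>>> move_arm(
  increments=[0,0,0,-0.01,0,0.001,0.05,0,0,0,-0.03,0,0.0027,0.05,0,0,0,-0.05,0,0.0044,0.05,0,0,0,-0.075,0,0.0066,0.05,0,0,0,-0.1,0,0.0088,0.05,0,0,0,-0.125,0,0.011,0.05,0,0,0,-0.15,0,0.0132,0.05,0,0,0,-0.175,0,0.0154,0.05,0,0,0,-0.19,0,0.0167,0.05,0,0,0,-0.199,0,0.0175,0.05,0,0,0,-0.199,0,0.0175,0.05],
)

```text
time_s: 7.72
tcp_pos: [0.5039, -0.0791, 0.2147]
ee_rot: [[0.085, 0.185, 0.979], [-0.018, 0.983, -0.184], [-0.996, -0.002, 0.087]]
wrist_force: [-0.3, -0.1, -5.4]
gripper_width: 0.71
```

```bash
cat >> t.py <<'E'
dc=np.array([.607,.096,.116])
def pour(psi,th,back=.025,h=.06): return tool(psi,th,dc-back*nn(psi)+[0,0,h],5,flip=True)
E
python3 - <<'E'
from t import *
import cv2
st(); p,R=pour(240,0,h=.1); inc(p,R); p,R=pour(240,10,h=.09); inc(p,R)
im=r.capture("side")[:,:,::-1].copy(); cv2.imwrite("pics/s4.png",cv2.resize(im[90:350,190:480],None,fx=2.3,fy=2.3))
E
```

```text
t 7.72 q [  10.5    9.1  -21.1    2.3  -55.3 -112.4] p [ 0.5039 -0.0791  0.2147] F [-0.3 -0.1 -5.4] g 61.7
inc rot [-70.4   -0.09   6.22] shift [-0.0051  0.277   0.0998]
inc rot [-69.67  -8.78  12.35] shift [-0.0065  0.274   0.0989]
```

View pics/s4.png

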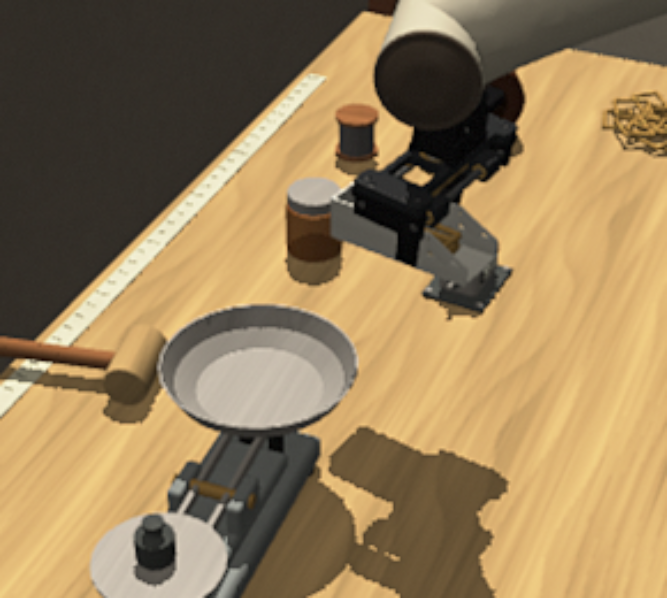

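Tray lifted cleanly with the loops inside. I'll carry it slowly so the loops don't slide.

>>> move_arm(
  increments=[-1,0,0,0,0.004,0.0015,0.05,-3,0,0.3,0,0.012,0.0045,0.05,-6,0,0.5,-0.0004,0.024,0.0085,0.05,-10,0,0.9,-0.0008,0.039,0.014,0.05,-14,0,1.2,-0.001,0.055,0.02,0.05,-18,0,1.6,-0.0013,0.071,0.0255,0.05,-22,0,1.9,-0.0016,0.087,0.031,0.05,-26,0,2.3,-0.002,0.102,0.037,0.05,-30,0,2.7,-0.002,0.118,0.0425,0.05,-34,0,3,-0.0025,0.134,0.048,0.05,-38,0,3.4,-0.003,0.15,0.054,0.05,-42,0,3.7,-0.003,0.165,0.0595,0.05],
)

```text
time_s: 8.77
tcp_pos: [0.592, 0.073, 0.2189]
ee_rot: [[0.067, -0.526, 0.848], [0.043, 0.85, 0.524], [-0.997, 0.001, 0.08]]
wrist_force: [-0.0, -0.3, -5.5]
gripper_width: 0.708
```

```bash
python3 - <<'E'
from t import *
st(); p,R=pour(240,0,h=.1); inc(p,R)
E
```

```text
t 8.77 q [ 22.1  17.7  -7.5  -0.9 -60.3 -80. ] p [0.592  0.073  0.2189] F [-0.  -0.3 -5.5] g 61.6
inc rot [-28.16  -0.4    2.31] shift [-0.0007  0.0547  0.1054]
```

>>> move_arm(
  increments=[-4,0,0.3,0,0.0078,0.015,0.05,-8,0,0.7,0,0.0155,0.03,0.05,-12,-0.2,1,0,0.0233,0.045,0.05,-16,-0.2,1.3,0,0.031,0.06,0.05,-20,-0.3,1.6,0,0.039,0.075,0.05,-23,-0.3,1.9,0,0.045,0.086,0.05,-26,-0.4,2.1,-0.0007,0.05,0.097,0.05,-28.2,-0.4,2.3,-0.0007,0.0547,0.1054,0.05,-28.2,-0.4,2.3,-0.0007,0.0547,0.1054,0.05],
)

```text
time_s: 9.52
tcp_pos: [0.6536, 0.1752, 0.2277]
ee_rot: [[0.045, -0.865, 0.499], [0.075, 0.501, 0.862], [-0.996, -0.001, 0.087]]
wrist_force: [0.6, 0.1, -5.5]
gripper_width: 0.709
```

```bash
python3 - <<'E'
from t import *
import cv2
st(); 
s=r.sense()
for th in (8,16,24): p,R=pour(240,th,h=.1-.04*th/24); inc(p,R,s)
im=r.capture("side")[:,:,::-1].copy(); cv2.imwrite("pics/s5.png",cv2.resize(im[90:350,150:440],None,fx=2.3,fy=2.3))
im=r.capture("top")[:,:,::-1].copy(); cv2.imwrite("pics/t5.png",cv2.resize(im[120:330,100:400],None,fx=2.3,fy=2.3))
E
```

```text
t 9.52 q [ 27.4  25.4   6.3  -2.9 -66.7 -56.5] p [0.6536 0.1752 0.2277] F [ 0.6  0.1 -5.5] g 61.7
inc rot [-0.06 -7.99  0.06] shift [ 0.0037  0.0008 -0.0035]
inc rot [ -0.06 -15.99   0.07] shift [ 0.008   0.0008 -0.0075]
inc rot [ -0.05 -23.99   0.07] shift [ 0.0128  0.0008 -0.0127]
```

View pics/s5.png

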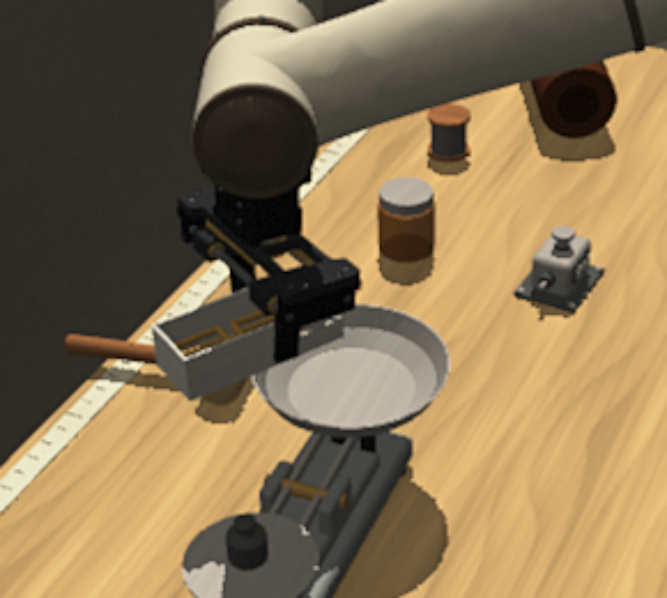

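View pics/t5.png

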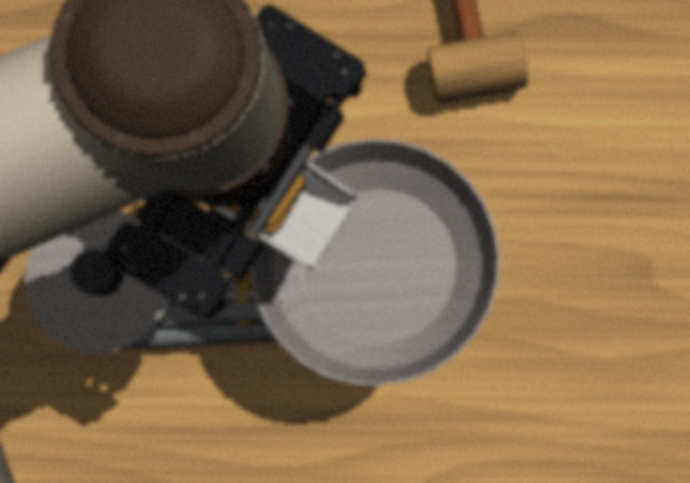

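>>> move_arm(
  increments=[0,-4,0,0.002,0,-0.0018,0.05,0,-8,0,0.0037,0.0008,-0.0035,0.05,0,-12,0,0.0058,0.0008,-0.0055,0.05,0,-16,0,0.008,0.0008,-0.0075,0.05,0,-20,0,0.0104,0.0008,-0.01,0.05,0,-24,0,0.0128,0.0008,-0.0127,0.05,0,-24,0,0.0128,0.0008,-0.0127,0.05,0,-24,0,0.0128,0.0008,-0.0127,0.05],
)

```text
time_s: 10.28
tcp_pos: [0.6461, 0.1621, 0.2165]
ee_rot: [[0.246, -0.863, 0.441], [0.417, 0.505, 0.756], [-0.875, -0.002, 0.485]]
wrist_force: [0.6, -0.2, -4.8]
gripper_width: 0.71
```

```bash
python3 - <<'E'
from t import *
s=st()
for th in (28,32,36,40,44,48): p,R=pour(240,th,h=.055); inc(p,R,s)
E
```

```text
t 10.28 q [ 18.4  19.3  -2.  -25.  -48.9 -35.3] p [0.6461 0.1621 0.2165] F [ 0.6 -0.2 -4.8] g 61.8
inc rot [-0.22 -4.02  0.27] shift [ 0.0038  0.0008 -0.0012]
inc rot [-0.21 -8.02  0.28] shift [-0.0008  0.0008 -0.0021]
inc rot [ -0.2  -12.02   0.29] shift [-0.0053  0.0007 -0.0033]
inc rot [ -0.19 -16.02   0.29] shift [-0.0098  0.0007 -0.0049]
inc rot [ -0.18 -20.02   0.3 ] shift [-0.0141  0.0007 -0.0067]
inc rot [ -0.17 -24.02   0.31] shift [-0.0182  0.0007 -0.0089]
```

>>> move_arm(
  increments=[0,-2,0.2,0.003,0.0008,-0.0006,0.05,0,-4,0.2,0.0038,0.0008,-0.0012,0.05,0,-6,0.2,0.0015,0.0008,-0.0017,0.05,0,-8,0.2,-0.0008,0.0008,-0.0021,0.05,0,-10,0.2,-0.003,0.0008,-0.0027,0.05,0,-12,0.2,-0.0053,0.0008,-0.0033,0.05,0,-14,0.2,-0.0075,0.0008,-0.0041,0.05,0,-16,0.2,-0.0098,0.0008,-0.0049,0.05,0,-16,0.2,-0.0098,0.0008,-0.0049,0.05,0,-16,0.2,-0.0098,0.0008,-0.0049,0.05],
)

```text
time_s: 11.12
tcp_pos: [0.6421, 0.1562, 0.2234]
ee_rot: [[0.356, -0.865, 0.353], [0.612, 0.501, 0.612], [-0.706, -0.001, 0.708]]
wrist_force: [0.4, 0.5, -3.4]
gripper_width: 0.708
```

```bash
cat > look.py <<'E'
import sys,cv2
from t import *
from h import *
n=sys.argv[1]
im=r.capture("side")[:,:,::-1].copy(); cv2.imwrite(f"pics/s{n}.png",cv2.resize(im[90:350,150:440],None,fx=2.3,fy=2.3))
im=r.capture("top")[:,:,::-1].copy(); cv2.imwrite(f"pics/t{n}.png",cv2.resize(im[120:330,100:400],None,fx=2.3,fy=2.3))
E
python3 look.py 6; python3 - <<'E'
from t import *
s=st()
for th in (44,48,52,56,60,64): p,R=pour(240,th,h=.055); inc(p,R,s)
E
```

```text
t 11.22 q [  8.7  18.1  -3.1 -48.  -47.9 -12. ] p [0.6423 0.157  0.2241] F [ 0.1  0.6 -3.1] g 61.4
inc rot [ 0.07 -3.85  0.12] shift [-0.0055  0.0001 -0.0035]
inc rot [ 0.07 -7.85  0.12] shift [-0.0101  0.0001 -0.0045]
inc rot [  0.07 -11.85   0.12] shift [-0.0147  0.0001 -0.0057]
inc rot [  0.08 -15.85   0.11] shift [-0.0191  0.0001 -0.0072]
inc rot [  0.08 -19.85   0.11] shift [-0.0234  0.0001 -0.0091]
inc rot [  0.09 -23.85   0.11] shift [-0.0275  0.     -0.0112]
```

View pics/s6.png

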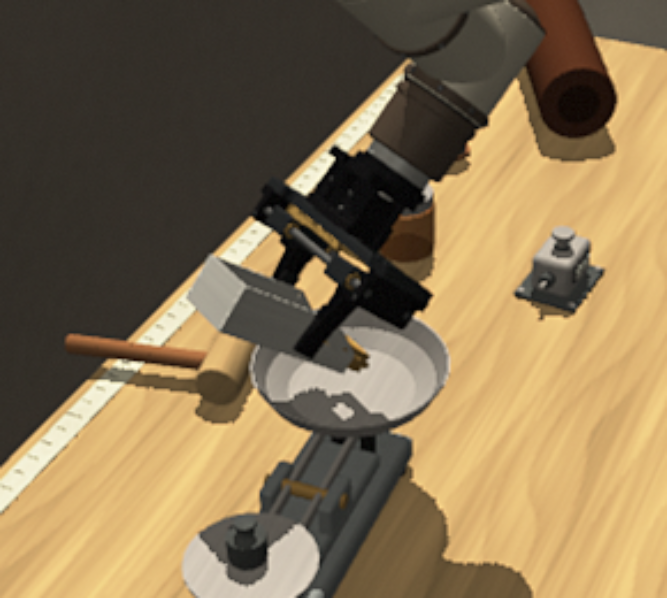

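View pics/t6.png

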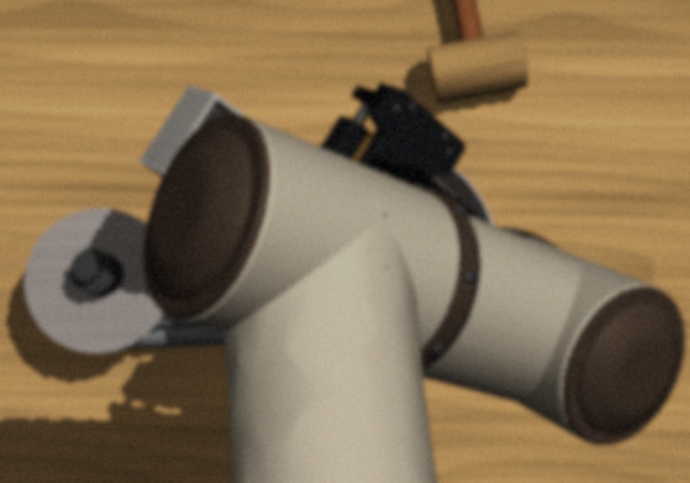

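Loops are sliding out at the lip, near (355,350) in the side view. I'll keep tilting slowly.

>>> move_arm(
  increments=[0,-2,0.1,-0.003,0,-0.0018,0.05,0,-4,0.1,-0.0055,0,-0.0035,0.05,0,-6,0.1,-0.008,0,-0.004,0.05,0,-8,0.1,-0.01,0,-0.0045,0.05,0,-10,0.1,-0.0125,0,-0.005,0.05,0,-12,0.1,-0.0147,0,-0.0057,0.05,0,-14,0.1,-0.017,0,-0.0065,0.05,0,-14,0.1,-0.017,0,-0.0065,0.05,0,-14,0.1,-0.017,0,-0.0065,0.05,0,-14,0.1,-0.017,0,-0.0065,0.05],
)

```text
time_s: 12.05
tcp_pos: [0.634, 0.1425, 0.2317]
ee_rot: [[0.43, -0.866, 0.255], [0.743, 0.5, 0.445], [-0.513, -0.002, 0.859]]
wrist_force: [-0.5, -0.0, -1.4]
gripper_width: 0.713
```

```bash
python3 look.py 7; python3 - <<'E'
from t import *
s=st()
for th in (58,62,66,70,74): p,R=pour(240,th,h=.055); inc(p,R,s)
E
```

```text
t 12.15 q [ -2.3  19.2  -5.2 -68.4 -54.9   9.8] p [0.6337 0.1429 0.2316] F [ 0.3 -0.2 -1.9] g 61.9
inc rot [ 0.09 -3.81 -0.01] shift [-0.0045 -0.0003 -0.0007]
inc rot [ 0.09 -7.81 -0.01] shift [-0.0091 -0.0003 -0.0016]
inc rot [  0.09 -11.81  -0.02] shift [-0.0136 -0.0003 -0.0028]
inc rot [  0.09 -15.81  -0.02] shift [-0.018  -0.0003 -0.0044]
inc rot [  0.09 -19.81  -0.02] shift [-0.0223 -0.0003 -0.0062]
```

View pics/s7.png

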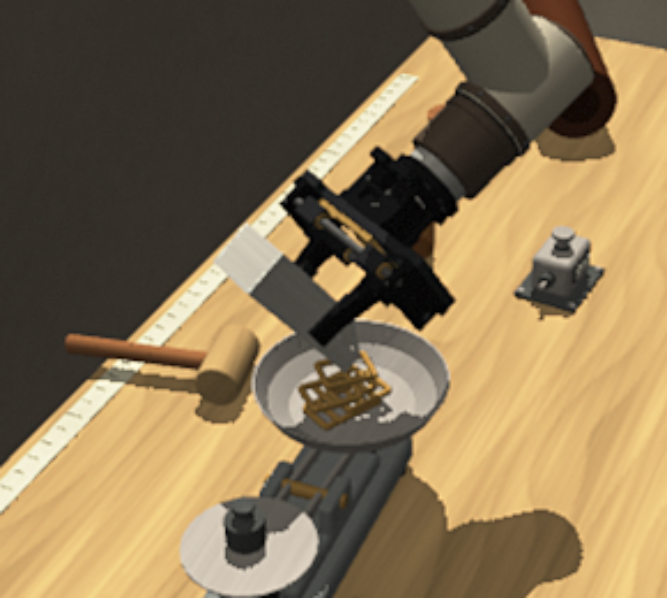

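Most or all loops are in the dish, and it has dropped: the plate rim rose from row 515 to about 498. I'll tilt further to empty the tray, then lift away.

>>> move_arm(
  increments=[0,-3,0,-0.0036,0,-0.0006,0.05,0,-6,0,-0.007,0,-0.001,0.05,0,-9,0,-0.0105,0,-0.002,0.05,0,-12,0,-0.0136,0,-0.0028,0.05,0,-14,0,-0.016,0,-0.0036,0.05,0,-14,0,-0.016,0,-0.0036,0.05,0,-14,0,-0.016,0,-0.0036,0.05,0,-14,0,-0.016,0,-0.0036,0.05],
)

```text
time_s: 12.82
tcp_pos: [0.626, 0.1291, 0.2366]
ee_rot: [[0.478, -0.866, 0.144], [0.829, 0.5, 0.252], [-0.29, -0.001, 0.957]]
wrist_force: [-1.1, 0.9, -2.1]
gripper_width: 0.712
```

```bash
python3 look.py 8; python3 - <<'E'
from t import *
s=st()
R0=np.array(s["ee_rot"]); print("up 0.1:",(R0.T@[0,0,.1]).round(4))
E
```

```text
t 12.92 q [-11.9  23.1  -8.6 -84.3 -66.2  27.9] p [0.6258 0.1294 0.2369] F [ 0.6  0.3 -1.3] g 61.4
up 0.1: [-0.0289 -0.0002  0.0957]
```

View pics/s8.png

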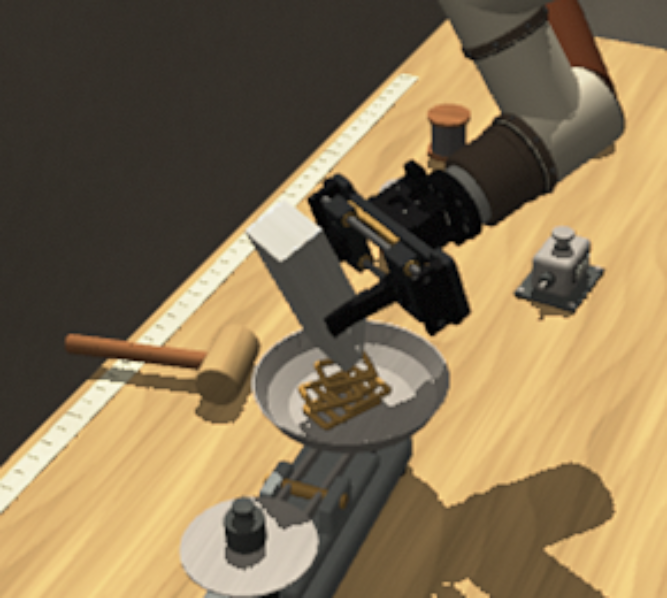

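>>> move_arm(
  increments=[0,0,0,-0.003,0,0.01,0.05,0,0,0,-0.0075,0,0.025,0.05,0,0,0,-0.0135,0,0.045,0.05,0,0,0,-0.02,0,0.066,0.05,0,0,0,-0.0265,0,0.088,0.05,0,0,0,-0.0295,0,0.0975,0.05,0,0,0,-0.0295,0,0.0975,0.05],
)

```text
time_s: 13.5
tcp_pos: [0.6258, 0.1294, 0.342]
ee_rot: [[0.48, -0.867, 0.137], [0.829, 0.499, 0.252], [-0.287, -0.007, 0.958]]
wrist_force: [-0.3, 0.2, -2.5]
gripper_width: 0.71
```

```bash
python3 look.py 9; cat >> t.py <<'E'
TP=np.array([.5,-.11,0])
def place(dz,th=0,psi=PSI0): return tool(psi,th,TP+.08*nn(psi)+[0,0,.003+dz],5,flip=True)
E
python3 - <<'E'
from t import *
s=st(); q=np.array(s["joints"])
for f in (lambda:pour(240,40,h=.16),lambda:pour(240,20,h=.14),lambda:place(.16,10,205),lambda:place(.15)):
    p,R=f(); inc(p,R,s); q,e_=ik(p,R,q); print(q.round(0),round(e_,4),p.round(3))
E
```

```text
t 13.6 q [-10.3  14.9  -3.6 -79.2 -66.6  13.3] p [0.6251 0.1291 0.3374] F [-0.7 -0.3 -1.7] g 61.9
inc rot [ 0.   28.17 -0.04] shift [ 0.0316 -0.001  -0.0007]
[ 10.  13.   3. -41. -56. -23.] 0.0 [0.641 0.155 0.328]
inc rot [ 1.000e-02  4.817e+01 -3.000e-02] shift [ 0.057  -0.001  -0.0324]
[ 21.  17.   5. -18. -59. -44.] 0.0 [0.648 0.168 0.29 ]
inc rot [ 26.24  56.28 -25.43] shift [-0.2278 -0.0013 -0.2268]
[  1.   7. -26.  -9. -44. -61.] 0.0 [ 0.484 -0.117  0.186]
inc rot [ 58.21  58.77 -47.3 ] shift [-0.2125  0.0021 -0.2444]
[   7.   11.  -27.    2.  -48. -110.] 0.0 [ 0.486 -0.107  0.165]
```

View pics/s9.png

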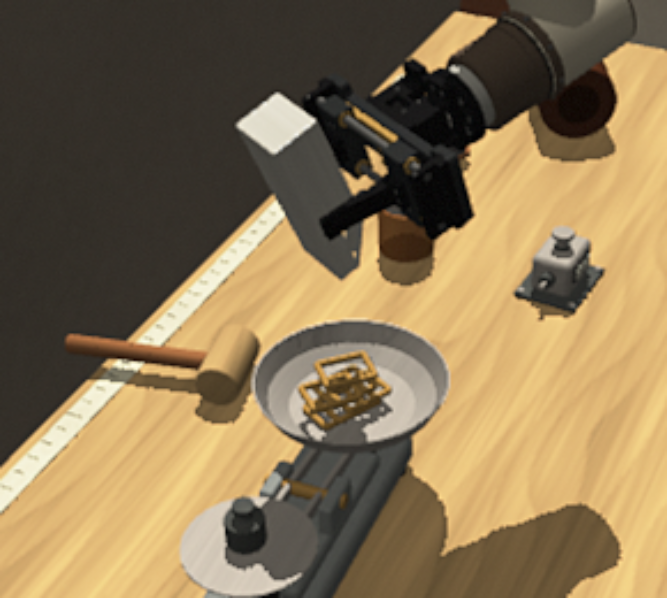

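View pics/t9.png

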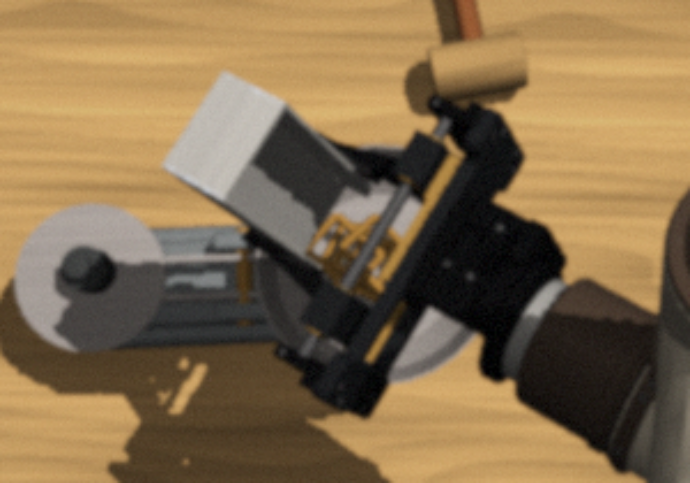

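Dish is down with all loops in it, and the tray is empty. I'll level the tray and carry it to the bench.

>>> move_arm(
  increments=[0,6,0,0.007,0,0,0.05,0,12,0,0.014,0,0,0.05,0,18,0,0.021,0,0,0.05,0,24,0,0.027,0,0,0.05,0,30,0,0.033,0,-0.001,0.05,0,36,0,0.038,0,-0.006,0.05,0,42,0,0.044,0,-0.012,0.05,0,48,0,0.048,0,-0.015,0.05,0,54,0,0.05,0,-0.018,0.05,0,60,0,0.052,0,-0.021,0.05,0,66,0,0.054,0,-0.024,0.05,0,66,0,0.054,0,-0.024,0.05],
)

```text
time_s: 14.6
tcp_pos: [0.6476, 0.1704, 0.2934]
ee_rot: [[0.052, -0.868, 0.494], [0.103, 0.497, 0.862], [-0.993, 0.006, 0.115]]
wrist_force: [1.0, 0.9, -3.7]
gripper_width: 0.709
```

```bash
python3 - <<'E'
from t import *
s=st(); 
p,R=place(.18); inc(p,R,s);p,R=place(.1); inc(p,R,s)
E
```

```text
t 14.6 q [ 26.7  22.5  11.3  -4.1 -73.5 -55.5] p [0.6476 0.1704 0.2934] F [ 1.   0.9 -3.7] g 61.7
inc rot [70.92  1.19 -7.53] shift [ 0.0606  0.0015 -0.3303]
inc rot [70.92  1.19 -7.53] shift [ 0.1401  0.001  -0.3396]
```

>>> move_arm(
  increments=[6,0,-0.6,0.003,0,-0.028,0.05,12,0.2,-1.3,0.007,0,-0.056,0.05,18,0.3,-1.9,0.01,0,-0.084,0.05,24,0.4,-2.5,0.015,0,-0.112,0.05,30,0.5,-3.2,0.02,0,-0.14,0.05,36,0.6,-3.8,0.025,0,-0.168,0.05,42,0.7,-4.4,0.03,0,-0.196,0.05,48,0.8,-5.1,0.035,0,-0.224,0.05,54,0.9,-5.7,0.042,0.001,-0.252,0.05,60,1,-6.4,0.05,0.001,-0.28,0.05,66,1.1,-7,0.056,0.001,-0.308,0.05,70.9,1.2,-7.5,0.06,0.0015,-0.33,0.05],
)

```text
time_s: 15.6
tcp_pos: [0.4832, -0.11, 0.1954]
ee_rot: [[0.089, 0.202, 0.975], [-0.01, 0.979, -0.202], [-0.996, 0.008, 0.089]]
wrist_force: [0.6, 0.5, -1.4]
gripper_width: 0.707
```

```bash
python3 - <<'E'
from t import *
from h import *
s=st(); 
for dz in (.03,.002): p,R=place(dz); inc(p,R,s)
im=r.capture("side")[:,:,::-1].copy(); cv2.imwrite("pics/s10.png",cv2.resize(im[90:350,190:480],None,fx=2.3,fy=2.3))
cv2.imwrite("pics/w10.png",r.capture("wrist")[:,:,::-1])
E
```

```text
t 15.6 q [   6.7    8.7  -24.4    1.5  -52.  -109.3] p [ 0.4832 -0.11    0.1954] F [ 0.6  0.5 -1.4] g 61.5
inc rot [-0.62  0.14 -0.42] shift [ 0.15    0.002  -0.0111]
inc rot [-0.62  0.14 -0.42] shift [ 0.1779  0.0018 -0.0136]
```

View pics/s10.png

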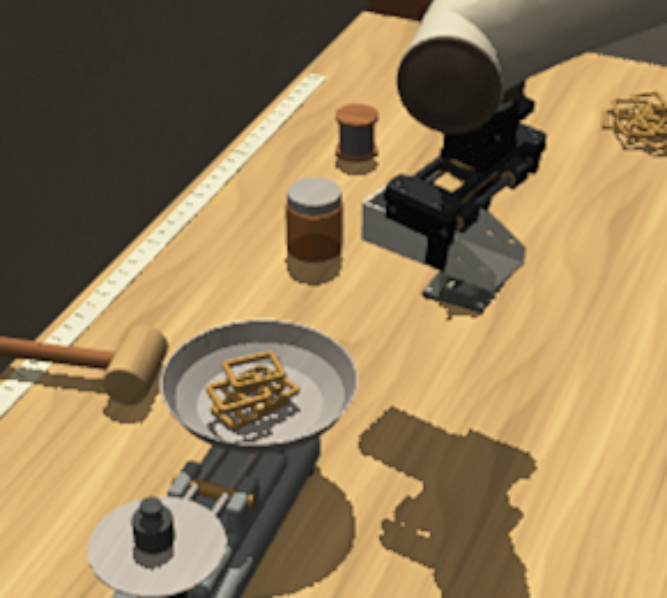

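View pics/w10.png

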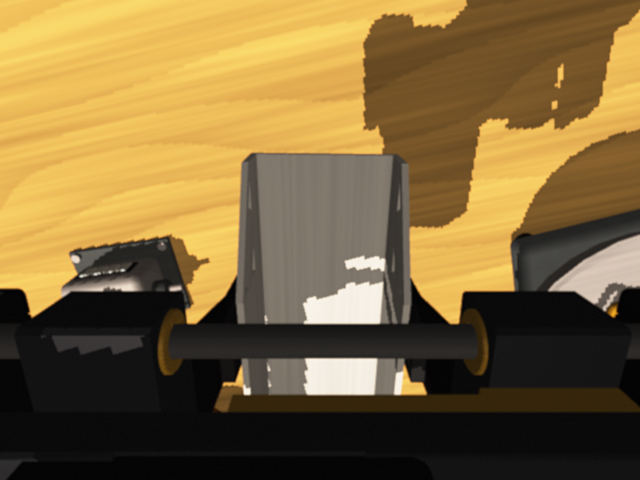

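>>> move_arm(
  increments=[-0.6,0,-0.4,0.03,0.001,-0.003,0.05,-0.6,0,-0.4,0.06,0.002,-0.005,0.05,-0.6,0,-0.4,0.09,0.002,-0.007,0.05,-0.6,0,-0.4,0.12,0.002,-0.009,0.05,-0.6,0,-0.4,0.14,0.002,-0.0105,0.05,-0.6,0,-0.4,0.155,0.002,-0.0115,0.05,-0.6,0,-0.4,0.165,0.002,-0.0125,0.05,-0.6,0,-0.4,0.17,0.002,-0.013,0.05,-0.6,0,-0.4,0.174,0.002,-0.0133,0.05,-0.6,0,-0.4,0.176,0.002,-0.0135,0.05,-0.6,0,-0.4,0.178,0.002,-0.0137,0.05,-0.6,0,-0.4,0.178,0.002,-0.0137,0.05],
)

```text
time_s: 16.7
tcp_pos: [0.4908, -0.106, 0.0201]
ee_rot: [[0.094, 0.186, 0.978], [-0.018, 0.982, -0.185], [-0.995, 0.0, 0.096]]
wrist_force: [0.7, -0.4, -2.2]
gripper_width: 0.711
```

```bash
python3 - <<'E'
from t import *
s=st(); p,R=place(0); inc(p,R,s)
E
```

```text
t 16.7 q [   7.4   23.7  -36.6    4.1  -24.5 -111.8] p [ 0.4908 -0.106   0.0201] F [ 0.7 -0.4 -2.2] g 61.9
inc rot [ 0.36  0.52 -0.04] shift [ 0.0046 -0.0021 -0.0048]
```

>>> move_arm(
  increments=[0.3,0.5,0,0.0015,-0.002,-0.003,0.05,0.3,0.5,0,0.003,-0.002,-0.0045,0.05,0.3,0.5,0,0.004,-0.002,-0.0048,0.05,0.3,0.5,0,0.0045,-0.002,-0.0048,0.05,0.3,0.5,0,0.0045,-0.002,-0.0048,0.05],
)

```text
time_s: 17.12
tcp_pos: [0.4857, -0.1073, 0.0152]
ee_rot: [[0.085, 0.192, 0.978], [-0.016, 0.981, -0.191], [-0.996, 0.0, 0.087]]
wrist_force: [-1.7, -0.5, 0.7]
gripper_width: 0.711
```

```bash
python3 - <<'E'
from t import *
s=st(); p,R=place(0); inc(p,R,s)
E
```

```text
t 17.12 q [   7.2   24.1  -37.     3.8  -24.3 -111.6] p [ 0.4857 -0.1073  0.0152] F [-1.7 -0.5  0.7] g 61.9
inc rot [ 0.05 -0.03 -0.02] shift [0.0002 0.0001 0.0005]
```

>>> move_arm(
  increments=[0,0,0,0,0,0,0.087,0,0,0,0,0,0,0.087,0,0,0,0,0,0,0.087,0,0,0,0,0,0,0.087,0,0,0,0,0,0,0.087,0,0,0,0,0,0,0.087,0,0,0,-0.01,0,0.001,0.087,0,0,0,-0.03,0,0.0026,0.087,0,0,0,-0.06,0,0.005,0.087,0,0,0,-0.1,0,0.0087,0.087,0,0,0,-0.14,0,0.012,0.087,0,0,0,-0.17,0,0.015,0.087],
)

```text
time_s: 18.12
tcp_pos: [0.4868, -0.1074, 0.1891]
ee_rot: [[0.089, 0.191, 0.978], [-0.016, 0.982, -0.19], [-0.996, 0.001, 0.091]]
wrist_force: [0.6, -0.1, -0.6]
gripper_width: 1.002
```

```bash
python3 - <<'E'
from t import *
from h import *
s=st()
im=r.capture("side")[:,:,::-1].copy(); cv2.imwrite("pics/s11.png",cv2.resize(im[90:350,190:480],None,fx=2.3,fy=2.3))
# target above plunger, fingers closed, same orientation vertical
PT=np.array([.529,-.318,.076])
q=np.array(s["joints"])
for yaw in (168.9,240,200,120):
    R=trayR(yaw,0)@Rg(0,True); p=PT+[0,0,.06]
    qq,e_=ik(p,R,q); print(yaw,qq.round(0),round(e_,4)); inc(p,R,s)
E
```

```text
t 18.12 q [   7.2    9.3  -24.8    2.   -51.  -109.5] p [ 0.4868 -0.1074  0.1891] F [ 0.6 -0.1 -0.6] g 87.2
168.9 [-16.  26.  -8.   0. -56. -85.] 0.0
inc rot [ 0.08  5.19 -0.06] shift [ 0.0601 -0.1987  0.0766]
240 [-16.  26.  -8.   0. -56. -14.] 0.0
inc rot [-70.97   4.54   3.17] shift [ 0.0601 -0.1987  0.0766]
200 [-16.  26.  -8.   0. -56. -54.] 0.0
inc rot [-31.     5.08   1.35] shift [ 0.0601 -0.1987  0.0766]
120 [ -16.   26.   -8.    0.  -56. -134.] 0.0
inc rot [48.95  4.85 -2.27] shift [ 0.0601 -0.1987  0.0766]
```

View pics/s11.png

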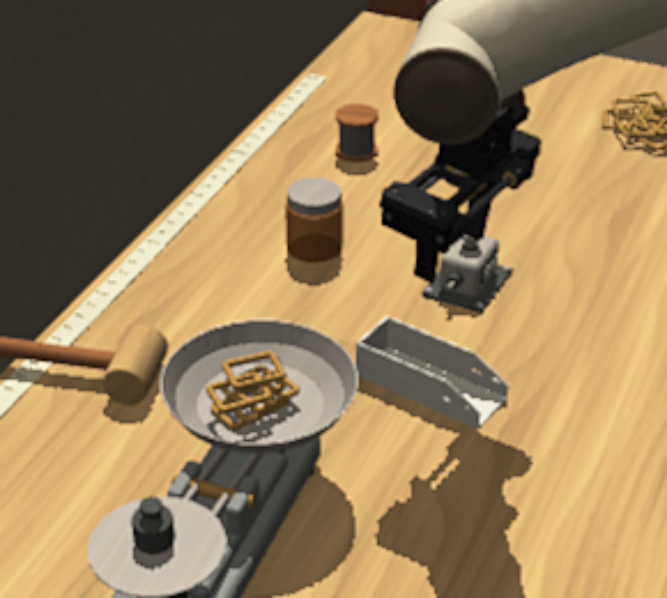

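Tray is upright and released. The jar and mallet haven't moved. Next I'll go above the tally with the fingers closed.

>>> move_arm(
  increments=[0,1,0,0,-0.03,0.01,0,0,2,0,0,-0.065,0.02,0,0,3,0,0.003,-0.1,0.035,0,0,4,0,0.01,-0.135,0.05,0,0,5.2,0,0.02,-0.165,0.065,0,0,5.2,0,0.03,-0.1987,0.0766,0,0,5.2,0,0.04,-0.1987,0.0766,0,0,5.2,0,0.04,-0.1987,0.0766,0,0,5.2,0,0.04,-0.1987,0.0766,0,0,5.2,0,0.04,-0.1987,0.0766,0],
)

```text
time_s: 19.0
tcp_pos: [0.5263, -0.3168, 0.1527]
ee_rot: [[-0.004, 0.19, 0.982], [0.001, 0.982, -0.19], [-1.0, 0.0, -0.004]]
wrist_force: [0.1, 0.3, 0.4]
gripper_width: 0.326
```

```bash
python3 - <<'E'
from t import *
from h import *
s=st(); C=cam("wrist")
PT=np.array([.529,-.318,.076])
th=np.linspace(0,2*np.pi,8,endpoint=False)
im=r.capture("wrist")[:,:,::-1].copy(); cv2.imwrite("pics/w12.png",im)
print(proj("wrist",PT,C)); print(proj("wrist",np.array(s["tcp_pos"])+.008*np.array(s["ee_rot"])[:,0],C))
im=r.capture("side")[:,:,::-1].copy(); cv2.imwrite("pics/s12.png",cv2.resize(im[150:250,340:460],None,fx=6,fy=6))
inc(PT+[0,0,.012],trayR(168.9,0)@Rg(0,True),s)
E
```

```text
t 19.0 q [-16.   24.7  -7.2   0.  -58.3 -85. ] p [ 0.5263 -0.3168  0.1527] F [0.1 0.3 0.4] g 28.4
[320.84040369 253.74507223]
[321.52376114 296.64502741]
inc rot [ 0.12 -0.21 -0.01] shift [ 0.0647 -0.0007  0.0031]
```

View pics/w12.png

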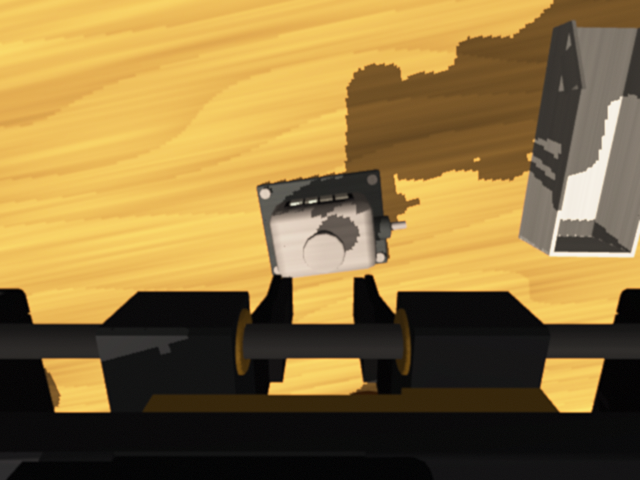

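View pics/s12.png

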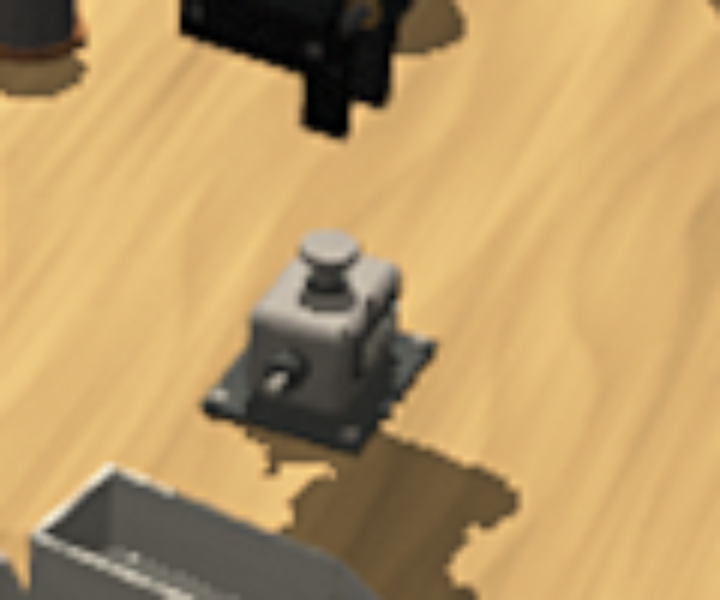

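>>> move_arm(
  increments=[0,0,0,0.01,0.001,0.0035,0,0,0,0,0.02,0.001,0.0035,0,0,0,0,0.035,0.001,0.0035,0,0,0,0,0.045,0.001,0.0035,0,0,0,0,0.053,0.001,0.0035,0,0,0,0,0.058,0.001,0.0035,0,0,0,0,0.06,0.001,0.0035,0,0,0,0,0.06,0.001,0.0035,0],
)

```text
time_s: 19.77
tcp_pos: [0.5297, -0.3173, 0.0918]
ee_rot: [[-0.004, 0.192, 0.981], [0.001, 0.981, -0.192], [-1.0, 0.0, -0.005]]
wrist_force: [-0.2, -0.7, 0.8]
gripper_width: 0.006
```

```bash
python3 - <<'E'
from t import *
from h import *
s=st()
im=r.capture("side")[:,:,::-1].copy(); cv2.imwrite("pics/s13.png",cv2.resize(im[150:250,340:460],None,fx=6,fy=6))
E
```

```text
t 19.77 q [-15.9  28.6 -10.5   0.  -51.1 -85.1] p [ 0.5297 -0.3173  0.0918] F [-0.2 -0.7  0.8] g 0.5
```

View pics/s13.png

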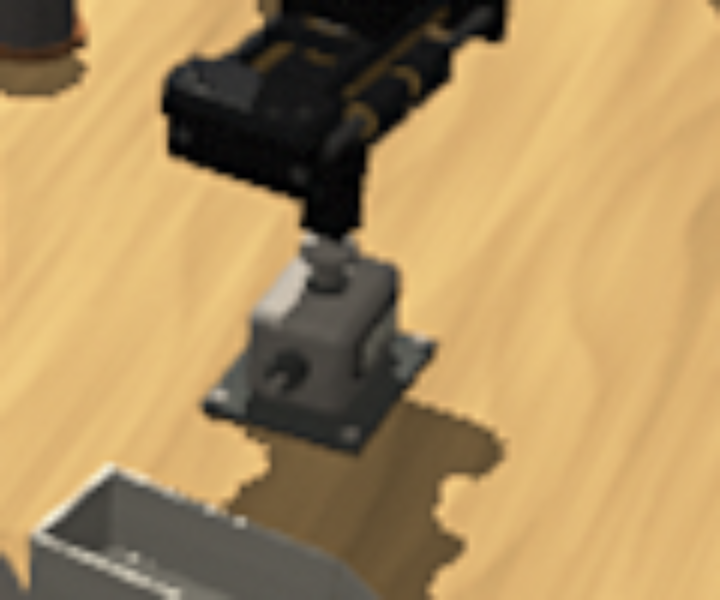

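>>> move_arm(
  increments=[0,0,0,0.004,0,0,0,0,0,0,0.007,0,0,0,0,0,0,0.009,0,0,0,0,0,0,0.01,0,0,0,0,0,0,0.0115,0,0,0,0,0,0,0.013,0,0,0,0,0,0,0.0145,0,0,0,0,0,0,0.0145,0,0,0],
)

```text
time_s: 20.48
tcp_pos: [0.5299, -0.3173, 0.0783]
ee_rot: [[-0.003, 0.192, 0.981], [0.001, 0.981, -0.192], [-1.0, 0.0, -0.003]]
wrist_force: [0.0, 0.4, 2.3]
gripper_width: 0.002
```

```bash
python3 - <<'E'
from t import *
from h import *
s=st()
im=r.capture("side")[:,:,::-1].copy(); cv2.imwrite("pics/s14.png",cv2.resize(im[150:250,340:460],None,fx=6,fy=6))
E
```

```text
t 20.48 q [-15.9  29.5 -11.3   0.  -49.4 -85.1] p [ 0.5299 -0.3173  0.0783] F [0.  0.4 2.3] g 0.2
```

View pics/s14.png

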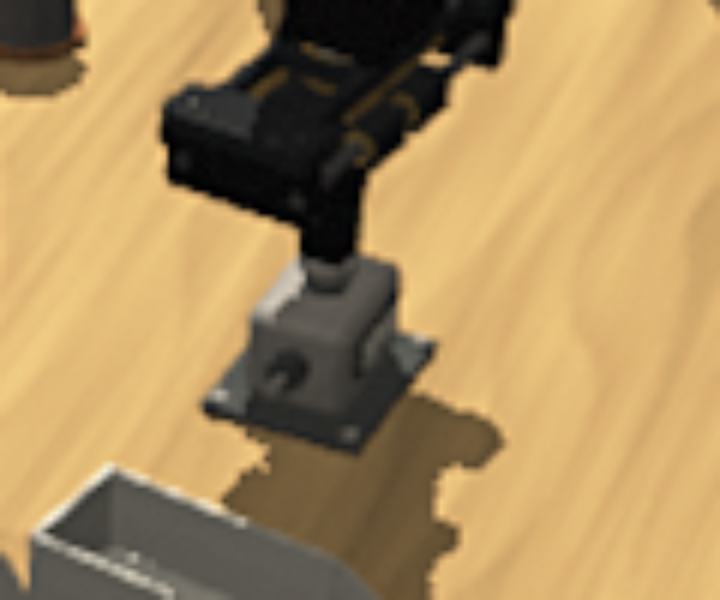

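Force is down to 2.3 N, so it's past the peak with roughly 6 mm of travel. I'll ease on to the stop.

>>> move_arm(
  increments=[0,0,0,0.0007,0,0,0,0,0,0,0.0014,0,0,0,0,0,0,0.002,0,0,0,0,0,0,0.002,0,0,0],
)

```text
time_s: 20.87
tcp_pos: [0.5299, -0.3173, 0.0764]
ee_rot: [[-0.003, 0.191, 0.982], [0.001, 0.982, -0.191], [-1.0, 0.0, -0.003]]
wrist_force: [-0.2, 1.5, 5.9]
gripper_width: 0.013
```

>>> move_arm(
  increments=[0,0,0,0.0005,0,0,0,0,0,0,0.0005,0,0,0],
)

```text
time_s: 21.03
tcp_pos: [0.53, -0.3173, 0.0764]
ee_rot: [[-0.003, 0.191, 0.982], [0.001, 0.982, -0.191], [-1.0, -0.0, -0.003]]
wrist_force: [-2.0, 2.2, 7.8]
gripper_width: 0.005
```

The TCP stays at 0.0764 while the force climbs to 7.8 N, so it is on the hard stop. Releasing.

>>> move_arm(
  increments=[0,0,0,-0.004,0,0,0,0,0,0,-0.01,0,0,0,0,0,0,-0.03,0,0,0,0,0,0,-0.06,0,0,0,0,0,0,-0.09,0,0,0,0,0,0,-0.11,0,-0.03,0,0,0,0,-0.13,0,-0.06,0,0,0,0,-0.15,0,-0.09,0,0,0,0,-0.15,0,-0.1,0,0,0,0,-0.15,0,-0.1,0],
)

```text
time_s: 21.87
tcp_pos: [0.4305, -0.298, 0.2273]
ee_rot: [[-0.001, 0.193, 0.981], [0.001, 0.981, -0.193], [-1.0, 0.001, -0.001]]
wrist_force: [1.1, 0.4, -0.5]
gripper_width: 0.007
```

```bash
python3 - <<'E'
from t import *
from h import *
s=st()
im=r.capture("side")[:,:,::-1].copy(); cv2.imwrite("pics/s15.png",im)
cv2.imwrite("pics/s15b.png",cv2.resize(im[150:400,215:430],None,fx=3.3,fy=2.4))
im=r.capture("top")[:,:,::-1].copy(); cv2.imwrite("pics/t15.png",im)
cv2.imwrite("pics/t15b.png",cv2.resize(im[170:340,100:400],None,fx=2.6,fy=2.6))
E
```

```text
t 21.87 q [-16.9  12.3 -13.9  -0.  -63.8 -84.2] p [ 0.4305 -0.298   0.2273] F [ 1.1  0.4 -0.5] g 0.6
```

View pics/s15.png

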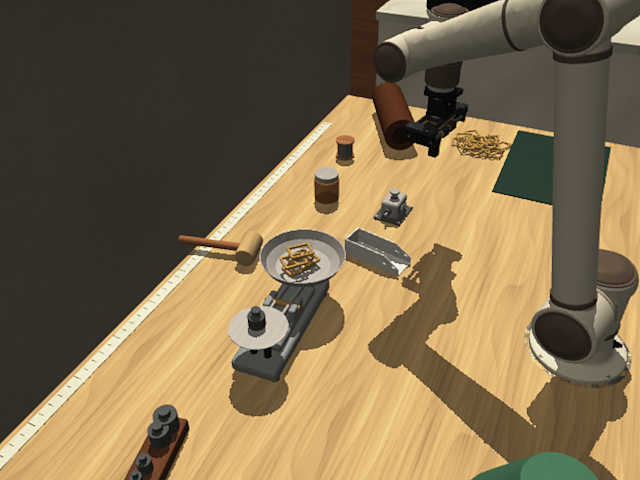

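View pics/s15b.png

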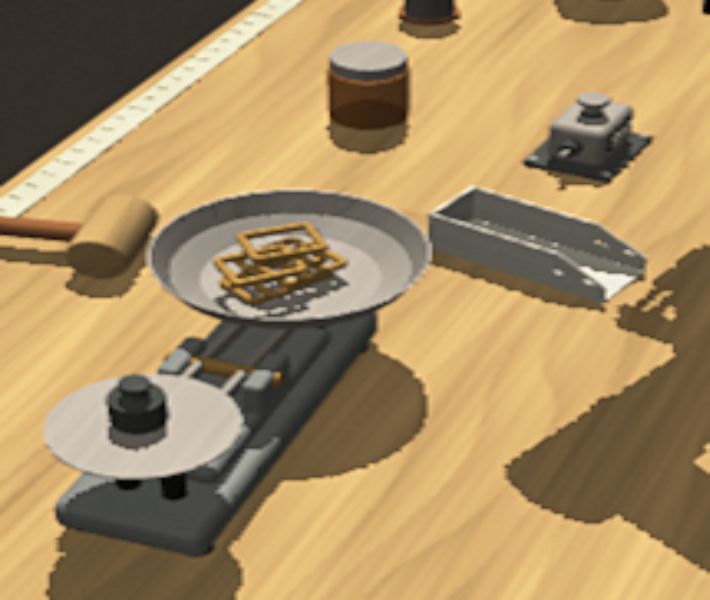

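View pics/t15b.png

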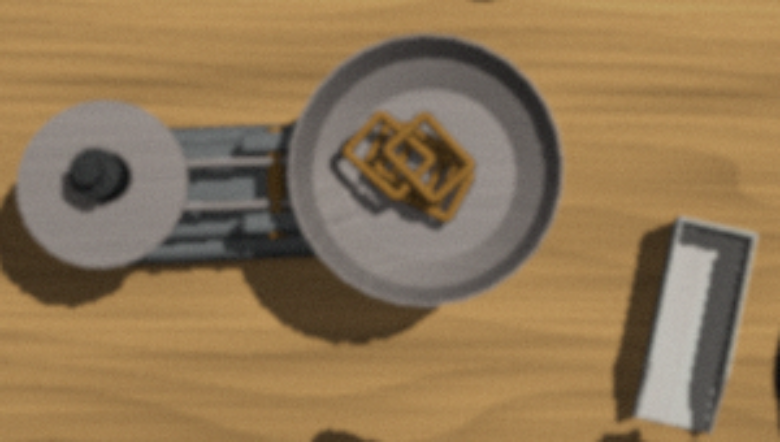

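The side view gives the dish rim at rows 229 to 284, against 230 to 285 predicted for the full 20 mm drop. The loops are in the dish, the tray is upright and empty, the weight is on its plate and the plunger is back up. Handing in.

```bash
python3 -c "
from station import r
print(r.finish_job())"
```

```text
the job is handed in; nothing more can be done
None
```

I handed the job in at about 22 s, with every step done in the order asked. No verdict was reported.

- **Pour:** I poured the loops from the side until the tray was empty. The dish went down under the loops alone. In the last side picture its rim was within 1 pixel of where the full 20 mm drop should put it.
- **Loops:** They all appear to be in the dish. I saw none on the bench or left in the tray, but they overlap in a pile, so I could not count all six one by one.
- **Tray:** It stands upright, empty and released on the bench, about 3 cm from where it started.
- **Count:** I pressed the plunger only after letting go of the tray. The force fell to 2.3 N past the click, then rose to 7.8 N with no further travel, which means it was on its stop. The last pictures show the plunger back up. I could not read the counter itself.
- **Left alone:** The weight is still on its plate, and the mallet and jar look unmoved. The highest wrist force I read was about 8 N.

My first grasp position could not have poured within the arm's reach. Before closing the fingers I backed out, turned the hand half round and gripped the tray that way.

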